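Load the bottle turntable and index it to the next detent

ROBOT

A 6-joint arm with a two-finger parallel gripper is mounted at the origin on the work surface. World frame = base frame: x ahead of the robot, y to its left, z up, the work surface at z = 0. Lengths are in m, angles in rad, forces in N, time in s.
With the tool pointing down it reaches from about 0.35 to 0.975 m from the base axis. Payload 4.9 kg.
Tool frame: the origin (TCP) lies at the very end of the fingers, on their centre line; the grasp point (between the pads) lies 19 mm behind it; y points along the fingers, z is the direction in which the jaws open and shut, and the axes are right-handed (so a half turn about y gives the same grasp; the last joint's range is limited). The gripper opens to 85 mm and grips with 20 to 120 N. Pads are 22 mm wide; open, the fingers measure 114 mm over their backs; the gripper's body (76 mm by 85 mm) begins 54 mm behind the grasp point. The pads swing forward as they close: fully open they stand 13 mm farther back than shut.
Start: joints at [-1.418, 0.053, 1.613, -0, 1.476, -0.119], TCP at [0.168, -0.602, 0.231] pointing down, gripper open.
Joint ranges: [-3.01, 3.01], [-1.01, 2.22], [0.06, 2.58], [-1.02, 4.17], [0.09, 2.62], [-3.14, 3.14]. Speed limits (rad/s): [2.57, 2.57, 3.14, 3.14, 3.14, 3.14].

INTERFACE

Orientations are given as a rotation vector (axis times angle).
In Python, from station import monitor, viewer, ticket gives the robot as it stands.
- The arm moves only by the tool servo_tool, never from a script. Its argument "commands" is one flat list of numbers, 7 for each row, row after row: the turn, a rotation vector about the tool's x, y, z in rad, then the shift along the tool's x, y, z in cm, then the opening, from 0 (shut) to 1 (fully open). In form: [rx, ry, rz, dx, dy, dz, claw, rx, ry, rz, dx, dy, dz, claw, ...]. A call has 1 to 20 rows; each row shifts and turns the pose as measured when the row begins, along the tool's axes as they then stand; what a row does not reach is not made up. A row lasts 1/10 s, in which the tool goes at most 50 mm and 8.59 degrees, less where a joint would pass 70% of its speed; a pose out of reach is approached as far as the arm can. A call is refused whole if a number of a shift passes 5 or a number of a turn 0.15, either way. A call with a gripper value outside its range is refused whole. The fingers move at their own pace and stop on an object; "grip_force" is the grip in N (left out, the last holds). Time passes only in rows, so rows that do not move let the fingers close. It gives the time, the measured TCP pose, the force and the opening at its end, in the units of the state.
- monitor.get_obs(): the state, without advancing time (a new reading comes with each control period).
- viewer.get_image(name): name is "scene" or "top"; returns a dict with "frame" (420x560x3 uint8, red, green, blue), "depth" (420x560 float32, m along the optical axis (not along the pixel's ray), 0 where there is no reading), "camera_matrix" (3x3 intrinsics, pixels), "cam_to_world" (4x4, takes a point from camera to world coordinates). Camera axes: x right, y down, z forward; pixel columns grow to the right and rows downward; lengths in m; the calibration is good to about 2 mm. A picture is of the moment at which its call begins.
- ticket.finish_job(): hands the job in, once; it reports no verdict.
The state is a dict: "t": time; "q": joint angles; "dq": joint speeds; "effort": joint torques, N m; "tool_pos": TCP position; "tool_rot": TCP orientation; "contact_force": force on the tool from outside, world axes, zero at the start; "wrist_torque": the same for the moment, N m; "opening": finger opening in m.
Only numpy, scipy, OpenCV 4.12 (cv2) and the standard library are available. Lean on these libraries where they do the work, as an engineer would, in place of code of your own. Each camera call takes 0.05 s, during which the arm holds its last target.

TASK

Stand the spare bottle from the bench upright in the empty nest of the turntable and let go of it. Then push the turntable anticlockwise (seen from above) round to its next detent: lean it gently against its sprung stop until the catch has dropped fully in and the table stays there by itself, never using more than about 20 N on it. Leave the other three bottles standing in their nests without handling them, and leave the carton where it is.

Things in the scene. Friction and masses are not known exactly. Their poses are not given: they have to be found in the camera images.
- station: Bottle turntable on the bench; origin on its vertical turning axis at bench height. Outside the rim, on the side away from the robot (within 55 degrees of straight ahead), a grey bracket, up to 216 mm from the axis and 64 mm high, holds a spring catch and a sprung stop with a rubber tip. It is clamped by hand: its place round the rim is not measured.
- disc (a point): centre of the disc's top face, on the axis, 50 mm above the bench. Disc 250 mm across with a 270 mm steel rim with four 16 mm notches; four nests on an 80 mm radius, four push posts midway between them on a 115 mm radius; four small lugs reach out to 156 mm radius, 50 to 60 mm above the bench. More than 22 N from the robot on any part of the station (pinching a post too) is forcing it.
- turntable (a joint): table angle, rad: 0 at start, grows anticlockwise from above. Drag 2 to 5 N at a post. Next detent between 0.5 and 0.95. Just before it a lug meets the sprung stop: the push at a post rises to 9 N or so, dips as the catch drops, then grows about 2 N per mm; by 12 N the catch is fully in and holds the table against the stop. Let go before that, it springs back out.
- catch (a joint): spring catch, a 7 mm round pin sliding towards the axis at rim height (39 mm above the bench), in m: 0 riding on the rim (as at the start), 0.0075 when fully dropped into a notch; it drops by its own spring.
- empty_nest (a point): centre of the only empty nest, on the disc's top face, turning with it. A nest is four round-topped black pins, 22 mm high, 8 mm thick, on a 34 mm radius, leaving a 60 mm circle for a 56 mm bottle. The nearest posts stand 81 mm away, square to the line to the axis.
- bottle: the spare bottle standing on the bench beside the turntable: clear glass, paper label, blue cap, 150 mm high, 56 mm across up to 93 mm, neck 22 mm across from 118 mm, cap 26 mm across from 134 mm up; 0.18 to 0.36 kg. Origin at the centre of its underside, z up.
- post0 (a point): centre of the top of one of the four equal push posts: upright steel rods 14 mm thick, from the disc (50 mm above the bench) up to 200 mm above the bench, 115 mm from the axis, turning with the table.
- post1 (a point): centre of the top of one of the four equal push posts: upright steel rods 14 mm thick, from the disc (50 mm above the bench) up to 200 mm above the bench, 115 mm from the axis, turning with the table.
- post2 (a point): centre of the top of one of the four equal push posts: upright steel rods 14 mm thick, from the disc (50 mm above the bench) up to 200 mm above the bench, 115 mm from the axis, turning with the table.
- post3 (a point): centre of the top of one of the four equal push posts: upright steel rods 14 mm thick, from the disc (50 mm above the bench) up to 200 mm above the bench, 115 mm from the axis, turning with the table.
- bottle1: a bottle like the spare one, already standing in a nest; origin at the centre of its underside.
- nest1 (a point): centre of the nest that bottle1 stands in, on the turntable's top face.
- bottle2: a bottle like the spare one, already standing in a nest; origin at the centre of its underside.
- nest2 (a point): centre of the nest that bottle2 stands in, on the turntable's top face.
- bottle3: a bottle like the spare one, already standing in a nest; origin at the centre of its underside.
- nest3 (a point): centre of the nest that bottle3 stands in, on the turntable's top face.
- carton: small closed cardboard carton, 100 by 130 by 75 mm, lying on the bench; origin at the centre of its underside. Not part of the job.
There are look-alikes about, which are no part of the job. What is shaped like the bottle2 but purple or red is not meant.

How it is judged:
On the way, in this order (a step that is already met when the one before it is completed fails the run):
1. the spare bottle stands in the empty nest and is let go (horizontal distance between bottle and empty_nest below 0.008 m and z of bottle in the frame of empty_nest below 0.004 m and angle between bottle's own z axis and vertical below 0.06 rad and contact force between the fingers and bottle below 0.1 N), for 0.2 s.
2. the turntable is pushed on until the catch has dropped fully into the next notch (value of joint catch above 0.0055 m and value of joint turntable above 0.4 rad), for 0.2 s.
At the end, for the whole second after the job is handed in: Catch more than 5.5 mm in, turntable over 0.4 rad round from its start and at rest; the spare bottle in the nest that was empty (8 mm of its centre, down within 4 mm, upright within 0.06 rad), the other three in theirs (8 mm, 0.06 rad) (all of step 2 and horizontal distance between bottle and empty_nest below 0.008 m and z of bottle in the frame of empty_nest below 0.004 m and angle between each of bottle, bottle1, bottle2, bottle3's own z axis and vertical below 0.06 rad and horizontal distance between bottle1 and nest1 below 0.008 m and horizontal distance between bottle2 and nest2 below 0.008 m and horizontal distance between bottle3 and nest3 below 0.008 m and linear speed of bottle below 0.02 m/s and velocity of joint turntable between -0.05 and 0.05 rad/s); the robot touches nothing.
It fails at once if the robot presses on the bottle station with more than 22 N (contact force between any of the fingers, the arm and station above 22 N).
It fails at once if another bottle is handled (more than 4 N) (contact force between any of the fingers, the arm and bottle1 above 4 N or contact force between any of the fingers, the arm and bottle2 above 4 N or contact force between any of the fingers, the arm and bottle3 above 4 N).
It fails at once if the carton is moved more than 20 mm (distance of carton from where it was at the start of the episode above 0.02 m).
It also fails if it takes over 59 s, if anything falls off the work surface, if the arm or the gripper's body presses on something with over 40 N, if the wrist force passes 120 N, or if a joint passes its speed limit or range.

## Working session

There is one attempt and no reset: what is moved stays moved. The work goes in short steps, Python scripts to look and compute and a tool call to move; the robot and the scene stay as the last step left them, time stands still between calls to the robot, and variables do not carry over. Pictures are saved under pics/ and viewed, and the job is handed in when it is done.

Besides the shell and the picture viewer there is one more tool, called after "Request:" by a JSON object that holds its "op" and its "data". servo_tool: Moves the arm, as the interface text tells. Its arguments: {"type":"object","properties":{"commands":{"type":"array","items":{"type":"number"}},"grip_force":{"type":"number"}},"required":["commands"]}

```bash
ls; mkdir -p pics; python3 - <<'E'
from station import monitor, viewer
import cv2,numpy as np
o=monitor.get_obs()
for k in o: print(k,np.round(o[k],4))
for n in("scene","top"):
    im=viewer.get_image(n); cv2.imwrite(f"pics/{n}0.png",im["frame"][:,:,::-1])
    np.savez(f"{n}0.npz",**im); print(np.round(im["camera_matrix"],1),np.round(im["cam_to_world"],3))
E
```

```text
pics
t 0.0
q [-1.418   0.0534  1.6143 -0.      1.476  -0.119 ]
dq [-0.0015 -0.0002 -0.0008 -0.001  -0.0004 -0.    ]
effort [ 9.00000e-04 -3.93683e+01 -3.70174e+01 -0.00000e+00  7.10000e-03
  0.00000e+00]
tool_pos [ 0.1677 -0.6015  0.2301]
tool_rot [-0.284   2.0782 -2.074 ]
contact_force [-0.3445 -0.5091  0.0285]
wrist_torque [ 0.0894  0.0017 -0.1008]
opening 0.0857
[[496.5   0.  282.2]
 [  0.  496.5 217.4]
 [  0.    0.    1. ]] [[ 0.564  0.615 -0.552  1.276]
 [ 0.826 -0.408  0.39  -0.492]
 [ 0.015 -0.675 -0.737  0.966]
 [ 0.     0.     0.     1.   ]]
[[398.9   0.  277.6]
 [  0.  398.9 207.1]
 [  0.    0.    1. ]] [[ 0.01  -0.994  0.107  0.558]
 [-1.    -0.009  0.012 -0.069]
 [-0.011 -0.107 -0.994  0.82 ]
 [ 0.     0.     0.     1.   ]]
```

View pics/scene0.png

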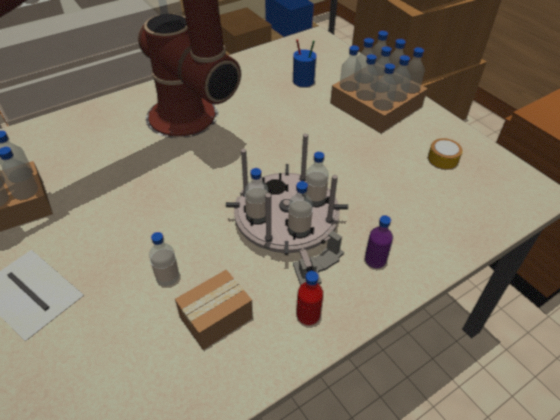

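View pics/top0.png

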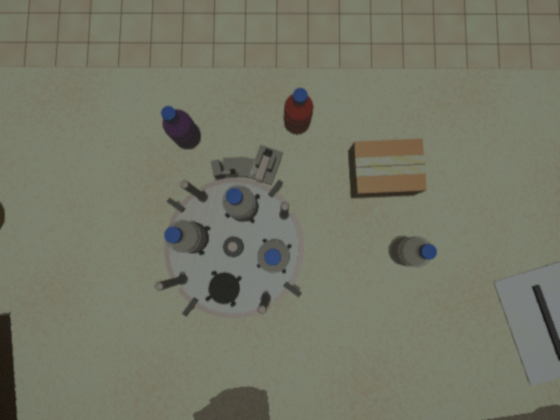

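The spare bottle is at about (415,250) in the top view and the turntable hub at about (233,246). The empty nest is the dark patch at (224,288), and the bracket sits at the far side around (245,168). I'll enlarge these next.

```bash
python3 - <<'E'
import cv2,numpy as np
a=cv2.imread("pics/top0.png"); 
cv2.imwrite("pics/topc.png",cv2.resize(a[140:330,150:320],None,fx=3.1,fy=3.1,interpolation=cv2.INTER_CUBIC))
cv2.imwrite("pics/botc.png",cv2.resize(a[220:280,380:450],None,fx=7,fy=7,interpolation=cv2.INTER_CUBIC))
b=cv2.imread("pics/scene0.png")
cv2.imwrite("pics/scenec.png",cv2.resize(b[125:285,215:395],None,fx=3.7,fy=3.7,interpolation=cv2.INTER_CUBIC))
E
```

```text
(no output)
```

View pics/topc.png

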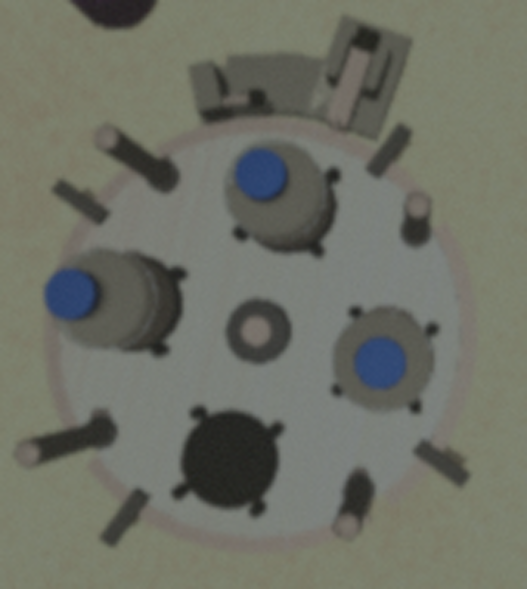

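View pics/botc.png

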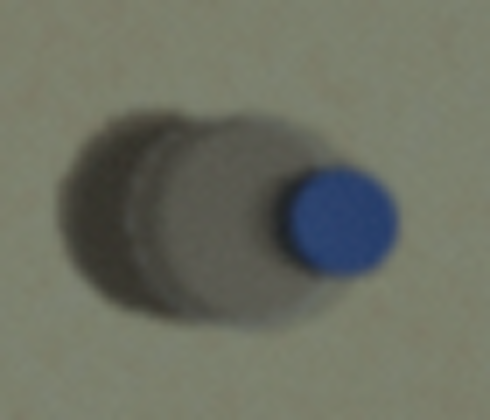

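View pics/scenec.png

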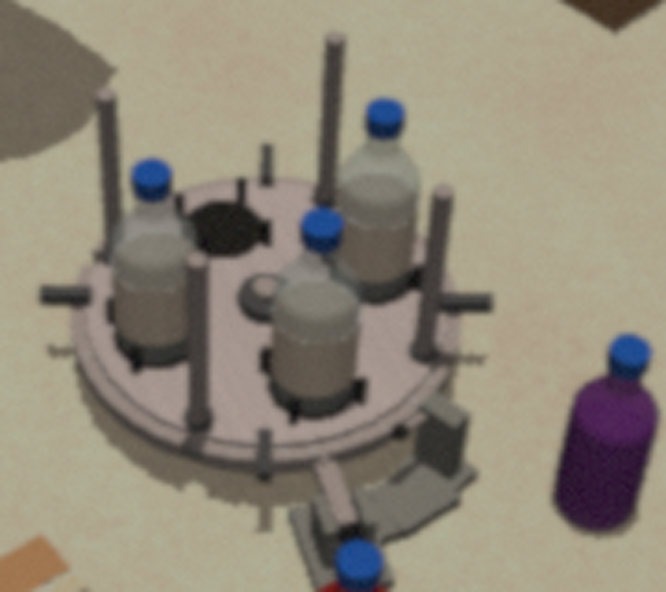

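```bash
cat > h.py <<'E'
import numpy as np,cv2
def ray(im,u,v):
    K=im["camera_matrix"];T=im["cam_to_world"]
    d=T[:3,:3]@np.linalg.solve(K,[u,v,1.]); return T[:3,3],d
def onz(im,u,v,z):
    c,d=ray(im,u,v); return (c+d*(z-c[2])/d[2])
def proj(im,p):
    K=im["camera_matrix"];T=im["cam_to_world"]
    q=T[:3,:3].T@(np.asarray(p)-T[:3,3]); q=K@q; return q[:2]/q[2]
def crop(p,s,x0,y0): return (p[0]+.5)/s-.5+x0,(p[1]+.5)/s-.5+y0
E
python3 - <<'E'
from h import *
t=dict(np.load("top0.npz"));s=dict(np.load("scene0.npz"))
P=[onz(t,*crop(p,3.1,150,140),.2)[:2] for p in[(107,138),(418,204),(348,525),(28,453)]]
Q=[onz(s,*crop(p,3.7,215,125),.2)[:2] for p in[(443,193),(198,260),(107,97),(335,42)]]
def fit(P):
    P=np.array(P);c=P.mean(0);d=P-c
    a=np.degrees(np.arctan2(d[:,1],d[:,0])); return c,np.hypot(*d.T),a
for X in(P,Q): 
    print(np.round(X,4)); print(*[np.round(i,4) for i in fit(X)])
for n,p in dict(b1=(262,173),b2=(71,293),b3=(381,362)).items():
    print(n,onz(t,*crop(p,3.1,150,140),.15))
for n,p in dict(b3=(151,172),b1=(322,222),b2=(385,110)).items():
    print(n,onz(s,*crop(p,3.7,215,125),.15))
print('nest',onz(t,*crop((230,459),3.1,150,140),.05),onz(s,*crop((223,229),3.7,215,125),.05))
# spare: blue cap centroids
for im,n,(x0,x1,y0,y1) in((t,'top',(380,450,220,280)),(s,'scene',(140,180,225,250))):
    f=im["frame"][y0:y1,x0:x1].astype(int); m=(f[...,2]>f[...,0]+30)
    ys,xs=np.nonzero(m); print(n,m.sum(),xs.mean()+x0,ys.mean()+y0,xs.max()-xs.min(),ys.max()-ys.min(), onz(im,xs.mean()+x0,ys.mean()+y0,.15 if n=='top' else .144))
    dz=im["depth"][y0:y1,x0:x1][m]; print(np.median(dz))
    c,d=ray(im,xs.mean()+x0,ys.mean()+y0); print('by depth',c+d*np.median(dz))
# carton
for p in[(355,142),(424,139),(426,192),(357,195)]: print('cart',onz(t,*p,.075))
print('tip',onz(t,*crop((265,97),3.1,150,140),.055),'blk',onz(t,*crop((200,70),3.1,150,140),.064),'catch',onz(t,*crop((368,40),3.1,150,140),.06))
print('lug',onz(t,*crop((408,128),3.1,150,140),.06),onz(t,*crop((374,168),3.1,150,140),.06))
print('red',onz(t,300,97,.15),'purple',onz(t,169,114,.15))
E
```

```text
[[ 0.6597  0.0859]
 [ 0.6273 -0.0726]
 [ 0.4684 -0.0396]
 [ 0.5015  0.1196]]
[0.5642 0.0233] [0.1142 0.1148 0.1146 0.1149] [  33.2287  -56.6718 -146.7394  123.1007]
[[ 0.6645  0.0821]
 [ 0.6303 -0.075 ]
 [ 0.4739 -0.0425]
 [ 0.5087  0.1137]]
[0.5694 0.0196] [0.1138 0.1125 0.1139 0.112 ] [  33.29    -57.184  -146.9724  122.7769]
b1 [0.64924905 0.01261069 0.15      ]
b2 [0.58266461 0.11496756 0.15      ]
b3 [ 0.54720382 -0.05371692  0.15      ]
b3 [ 0.5026441  -0.02868713  0.15      ]
b1 [0.60324964 0.03750403 0.15      ]
b2 [0.53739613 0.13813528 0.15      ]
nest [0.48556475 0.0406329  0.05      ] [0.48758669 0.03880734 0.05      ]
top 180 428.55 251.25555555555556 15 14 [ 0.55838666 -0.3131424   0.15      ]
0.66343135
by depth [ 0.55838647 -0.3130566   0.15023564]
scene 111 156.74774774774775 237.3153153153153 11 11 [ 0.55898332 -0.31565895  0.144     ]
1.065612
by depth [ 0.56232425 -0.31648053  0.14783281]
cart [ 0.76440303 -0.20691433  0.075     ]
cart [ 0.77118887 -0.33827824  0.075     ]
cart [ 0.66912856 -0.33904233  0.075     ]
cart [ 0.6623364  -0.20956947  0.075     ]
tip [0.71046679 0.02334385 0.055     ] blk [0.72545553 0.06321207 0.064     ] catch [ 0.7463192  -0.04121833  0.06      ]
lug [ 0.69056635 -0.06683041  0.06      ] [ 0.66524571 -0.04595388  0.06      ]
red [ 0.82314932 -0.09836183  0.15      ] purple [0.79118406 0.12916752 0.15      ]
```

```bash
cat >> h.py <<'E'
from scipy.spatial.transform import Rotation as Ro
def go(o,target):
    R=Ro.from_rotvec(o["tool_rot"]).as_matrix()
    return np.round(100*R.T@(np.asarray(target)-o["tool_pos"]),2)
E
python3 - <<'E'
from h import *
from station import monitor
o=monitor.get_obs();R=Ro.from_rotvec(o["tool_rot"]).as_matrix();print(R.round(4))
print(go(o,[.5585,-.314,.231]))
# straighten: want y down exactly
y=R[:,1]; v=R.T@np.cross(y,[0,0,-1]); print('tilt fix',v.round(4))
E
```

```text
[[-9.633e-01 -3.000e-04  2.685e-01]
 [-2.685e-01  1.800e-03 -9.633e-01]
 [-2.000e-04 -1.000e+00 -1.800e-03]]
[-4.536e+01 -4.000e-02 -1.720e+01]
tilt fix [ 0.0018  0.     -0.0002]
```

Request:
{"op": "servo_tool", "data": {"commands": [0,0,0,-3.8,0,-1.43,1,0,0,0,-3.8,0,-1.43,1,0,0,0,-3.8,0,-1.43,1,0,0,0,-3.8,0,-1.43,1,0,0,0,-3.8,0,-1.43,1,0,0,0,-3.8,0,-1.43,1,0,0,0,-3.8,0,-1.43,1,0,0,0,-3.8,0,-1.43,1,0,0,0,-3.8,0,-1.43,1,0,0,0,-3.8,0,-1.43,1], "grip_force": 40}}

```text
t: 1.1
tool_pos: [0.5022, -0.3543, 0.224]
tool_rot: [-0.278, 2.094, -2.074]
contact_force: [0.5, -1.1, 1.1]
opening: 0.0855
```

```bash
cat > t.py <<'E'
from h import *
import sys
from station import monitor
o=monitor.get_obs();R=Ro.from_rotvec(o["tool_rot"]).as_matrix()
print(o["t"],o["tool_pos"].round(4),o["contact_force"].round(2),o["opening"],'q',o["q"].round(2))
v=R.T@np.cross(R[:,1],[0,0,-1]); print('tilt fix',v.round(4),'x',R[:,0].round(3),'z',R[:,2].round(3))
if len(sys.argv)>3: print(go(o,[float(a) for a in sys.argv[1:4]]))
E
python3 t.py .5585 -.314 .231
```

```text
1.1 [ 0.5022 -0.3543  0.224 ] [ 0.5  -1.06  1.07] 0.08550137582066139 q [-0.74  0.04  1.64  0.    1.47  0.57]
tilt fix [0.01  0.    0.003] x [-0.966 -0.258  0.003] z [ 0.258 -0.966 -0.01 ]
[-6.48 -0.69 -2.44]
```

Request:
{"op": "servo_tool", "data": {"commands": [0.01,0,0.003,-3.2,-0.3,-1.2,1,0,0,0,-2.2,-0.2,-0.8,1,0,0,0,-1.0,0,-0.4,1,0,0,0,0,0,0,1]}}

```text
t: 1.5
tool_pos: [0.5621, -0.308, 0.2262]
tool_rot: [-0.283, 2.083, -2.076]
contact_force: [-0.3, 0.1, -0.0]
opening: 0.0857
```

```bash
python3 t.py .5585 -.314 .121; python3 - <<'E'
from station import viewer
import cv2,numpy as np
a=viewer.get_image("scene")["frame"][:,:,::-1];b=viewer.get_image("top")["frame"][:,:,::-1]
cv2.imwrite("pics/a1.png",np.hstack([cv2.resize(a[130:330,60:260],(400,400)),cv2.resize(b[150:350,330:530],(400,400))]))
E
```

```text
1.5 [ 0.5621 -0.308   0.2262] [-0.34  0.07 -0.01] 0.08568574459134433 q [-0.62  0.1   1.58  0.    1.47  0.68]
tilt fix [0.0036 0.     0.002 ] x [-0.964 -0.265  0.002] z [ 0.265 -0.964 -0.004]
[ 0.49 10.52  0.52]
```

View pics/a1.png

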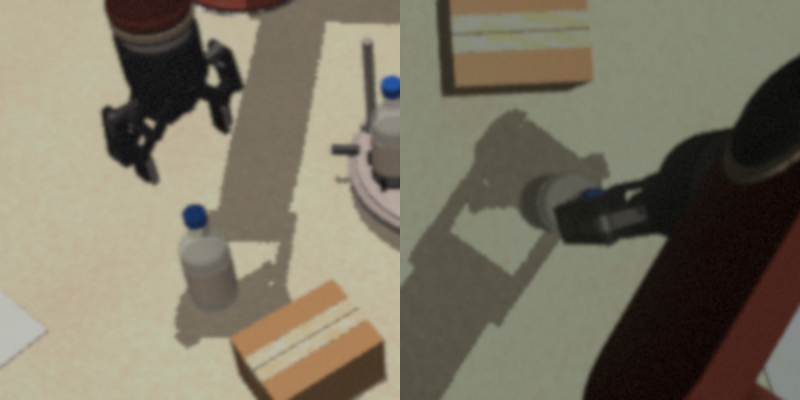

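The open jaws are above the cap at (195,215) in the left half, and they straddle it. Next I descend.

Request:
{"op": "servo_tool", "data": {"commands": [0.004,0,0.002,0.5,1.5,0.5,1,0,0,0,0,2.5,0,1,0,0,0,0,2.5,0,1,0,0,0,0,2.0,0,1,0,0,0,0,1.0,0,1,0,0,0,0,0,0,1]}}

```text
t: 2.2
tool_pos: [0.5495, -0.3228, 0.1237]
tool_rot: [-0.272, 2.085, -2.089]
contact_force: [-0.0, 0.0, -0.8]
opening: 0.0853
```

```bash
python3 t.py .5585 -.314 .122
```

```text
2.2 [ 0.5495 -0.3228  0.1237] [-0.04  0.03 -0.78] 0.08534301947485057 q [-0.65  0.17  1.67 -0.    1.3   0.67]
tilt fix [-0.0015  0.      0.0036] x [-0.967 -0.253  0.004] z [ 0.253 -0.967  0.001]
[-1.09  0.16 -0.63]
```

Request:
{"op": "servo_tool", "data": {"commands": [0,0,0.003,-0.8,0.1,-0.45,1,0,0,0,-0.2,0,-0.1,1,0,0,0,0,0,0,1]}}

```text
t: 2.5
tool_pos: [0.5584, -0.316, 0.1243]
tool_rot: [-0.264, 2.082, -2.089]
contact_force: [-0.1, 0.1, 0.0]
opening: 0.0855
```

```bash
python3 t.py .5585 -.314 .122
```

```text
2.5 [ 0.5584 -0.316   0.1243] [-0.15  0.09  0.03] 0.08546360052341226 q [-0.63  0.17  1.67 -0.    1.3   0.69]
tilt fix [-0.0036  0.     -0.0013] x [-0.968 -0.251 -0.001] z [ 0.251 -0.968  0.004]
[-0.06  0.23 -0.2 ]
```

Request:
{"op": "servo_tool", "data": {"commands": [-0.003,0,-0.001,0,0.1,-0.2,0.6,0,0,0,0,0,0,0.4,0,0,0,0,0,0,0,0,0,0,0,0,0,0,0,0,0,0,0,0,0,0,0,0,0,0,0,0,0,0,0,0,0,0,0,0,0,0,0,0,0,0,0,0,0,0,0,0,0], "grip_force": 40}}

```text
t: 3.4
tool_pos: [0.5597, -0.3146, 0.1266]
tool_rot: [-0.263, 2.079, -2.088]
contact_force: [0.3, 0.0, -0.1]
opening: 0.0249
```

```bash
python3 t.py .5585 -.314 .322
```

```text
3.4 [ 0.5597 -0.3146  0.1266] [ 0.3   0.02 -0.08] 0.024940662955841394 q [-0.63  0.17  1.66 -0.    1.3   0.69]
tilt fix [-0.0047  0.     -0.0036] x [-0.968 -0.252 -0.004] z [ 0.252 -0.968  0.005]
[  0.03 -19.54   0.  ]
```

Request:
{"op": "servo_tool", "data": {"commands": [0,0,0,0,-0.5,0,0,0,0,0,0,-1.5,0,0,0,0,0,0,-2.5,0,0,0,0,0,0,-3,0,0,0,0,0,0,-3,0,0,0,0,0,0,-3,0,0,0,0,0,0,-3,0,0,0,0,0,0,-3,0,0,0,0,0,0,-1.5,0,0,0,0,0,0,0,0,0]}}

```text
t: 4.4
tool_pos: [0.5568, -0.3124, 0.348]
tool_rot: [-0.267, 2.084, -2.086]
contact_force: [0.2, 0.4, -2.4]
opening: 0.025
```

```bash
python3 t.py .486 .04 .35; python3 - <<'E'
from station import viewer
import cv2,numpy as np
a=viewer.get_image("scene")["frame"][:,:,::-1]
cv2.imwrite("pics/a2.png",cv2.resize(a[50:330,60:360],(600,560)))
E
```

```text
4.4 [ 0.5568 -0.3124  0.348 ] [ 0.23  0.41 -2.41] 0.024958998779123224 q [-0.63  0.04  1.43 -0.    1.67  0.69]
tilt fix [-0.001   0.     -0.0004] x [-0.968 -0.252 -0.   ] z [ 0.252 -0.968  0.001]
[ -2.05  -0.23 -35.88]
```

View pics/a2.png

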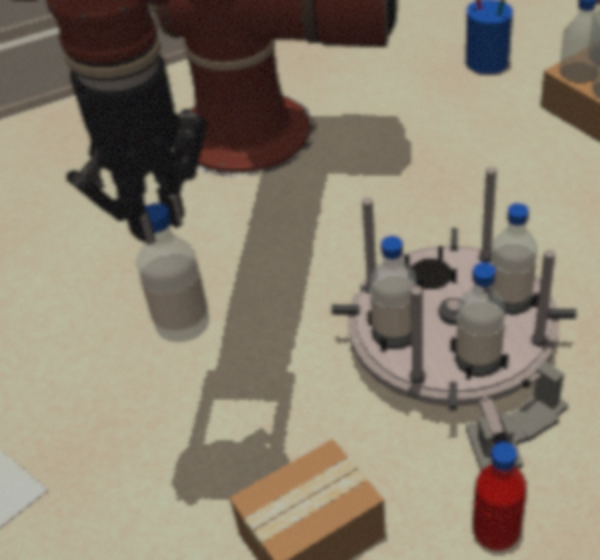

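Request:
{"op": "servo_tool", "data": {"commands": [0,0,0,0,-1,-0.5,0,0,0,0,0,-1,-1.2,0,0,0,0,-0.2,-0.5,-2,0,0,0,0,-0.2,0,-3,0,0,0,0,-0.2,0,-3,0,0,0,0,-0.2,0,-3,0,0,0,0,-0.2,0,-3,0,0,0,0,-0.2,0,-3,0,0,0,0,-0.2,0,-3,0,0,0,0,-0.2,0,-3,0,0,0,0,-0.2,0,-3,0,0,0,0,0,0,-2,0,0,0,0,0,0,-1.2,0,0,0,0,0,0,-0.6,0,0,0,0,0,0,0,0]}}

```text
t: 5.95
tool_pos: [0.4802, 0.0262, 0.3655]
tool_rot: [-0.295, 2.105, -2.069]
contact_force: [0.5, 0.2, -2.4]
opening: 0.0248
```

```bash
python3 t.py .486 .04 .34
```

```text
5.95 [0.4802 0.0262 0.3655] [ 0.54  0.2  -2.45] 0.024800003815928617 q [-0.11 -0.33  1.74  0.01  1.75  1.2 ]
tilt fix [0.0193 0.     0.014 ] x [-0.965 -0.261  0.014] z [ 0.261 -0.965 -0.019]
[-0.96  2.56 -1.14]
```

Request:
{"op": "servo_tool", "data": {"commands": [0.015,0,0.012,-0.7,0,-0.8,0,0,0,0,-0.1,1,-0.2,0,0,0,0,0,2,0,0,0,0,0,0,2.5,0,0,0,0,0,0,2.5,0,0,0,0,0,0,2.5,0,0,0,0,0,0,1.5,0,0,0,0,0,0,0.7,0,0,0,0,0,0,0,0,0]}}

```text
t: 6.85
tool_pos: [0.4865, 0.0359, 0.2295]
tool_rot: [-0.274, 2.087, -2.084]
contact_force: [-0.8, -0.5, -2.3]
opening: 0.0251
```

```bash
python3 t.py .486 .04 .227
```

```text
6.85 [0.4865 0.0359 0.2295] [-0.75 -0.47 -2.3 ] 0.025110098856174604 q [-0.08 -0.28  1.92  0.    1.5   1.23]
tilt fix [0.0018 0.     0.0037] x [-0.967 -0.255  0.004] z [ 0.255 -0.967 -0.002]
[-0.06  0.25 -0.41]
```

Request:
{"op": "servo_tool", "data": {"commands": [0.002,0,0.003,-0.05,0,-0.35,0,0,0,0,0,0,-0.05,0,0,0,0,0,0,0,0]}}

```text
t: 7.15
tool_pos: [0.4875, 0.04, 0.2326]
tool_rot: [-0.265, 2.081, -2.084]
contact_force: [0.4, 0.2, -2.9]
opening: 0.0245
```

```bash
python3 t.py .486 .04 .227; python3 - <<'E'
from station import viewer
import cv2,numpy as np
for n,(x0,x1,y0,y1) in dict(scene=(215,395,100,270),top=(150,320,170,330)).items():
    im=viewer.get_image(n); np.savez(n+"3.npz",**im);a=im["frame"][:,:,::-1]
    cv2.imwrite(f"pics/{n}3.png",cv2.resize(a[y0:y1,x0:x1],None,fx=3.5,fy=3.5,interpolation=cv2.INTER_CUBIC))
E
```

```text
7.15 [0.4875 0.04   0.2326] [ 0.45  0.19 -2.87] 0.02446325753173724 q [-0.07 -0.29  1.92 -0.    1.5   1.24]
tilt fix [-0.0019  0.     -0.0039] x [-0.967 -0.255 -0.004] z [ 0.255 -0.967  0.002]
[ 0.15  0.55 -0.04]
```

View pics/scene3.png

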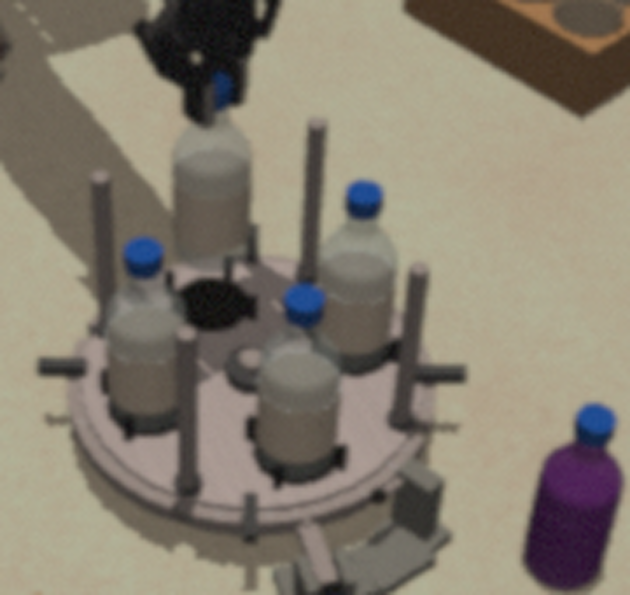

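View pics/top3.png

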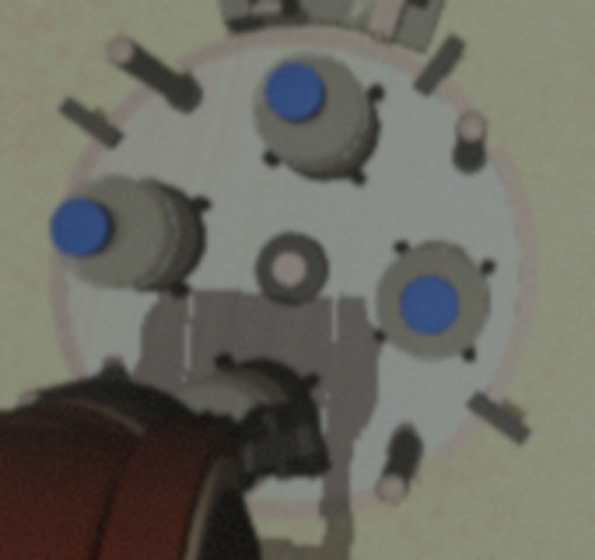

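```bash
python3 - <<'E'
from h import *
s=dict(np.load("scene3.npz"));s0=dict(np.load("scene0.npz"));t=dict(np.load("top3.npz"))
f=lambda p:((p-np.array([215,100])+.5)*3.5-.5).round(1)
for z in(.106,.13,.15,.199,.25): print('axis',z,f(proj(s,[.4875,.04,z])))
for x,y in((.486,.04),(.4875,.04)): print('nest',f(proj(s,[x,y,.05])))
g=lambda p:((p-np.array([150,170])+.5)*3.5-.5).round(1)
print('top nest',g(proj(t,[.486,.04,.05])))
# rim-of-disc silhouettes / nest pins in old top image: expected pin positions for best-fit nest
a=s["frame"][:,:,::-1][100:270,215:395]; a=cv2.resize(a,None,fx=3.5,fy=3.5,interpolation=cv2.INTER_CUBIC)
cv2.imwrite("pics/s3c.png",cv2.resize(a[90:360,130:300],None,fx=2.2,fy=2.2,interpolation=cv2.INTER_CUBIC))
a=cv2.imread("pics/top0.png")[265:312,200:250]
cv2.imwrite("pics/t0c.png",cv2.resize(a,None,fx=12,fy=12,interpolation=cv2.INTER_CUBIC))
a=cv2.imread("pics/scene0.png")[170:205,255:295]
cv2.imwrite("pics/s0c.png",cv2.resize(a,None,fx=14,fy=14,interpolation=cv2.INTER_CUBIC))
E
```

```text
axis 0.106 [212.5 248.4]
axis 0.13 [212.6 223.7]
axis 0.15 [212.8 202.6]
axis 0.199 [213.1 148.8]
axis 0.25 [213.5  89.2]
nest [211.1 302.3]
nest [212.2 303.4]
top nest [260.9 412.5]
```

View pics/s3c.png

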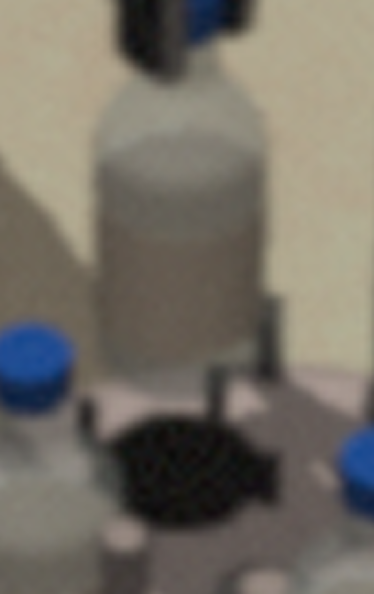

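View pics/t0c.png

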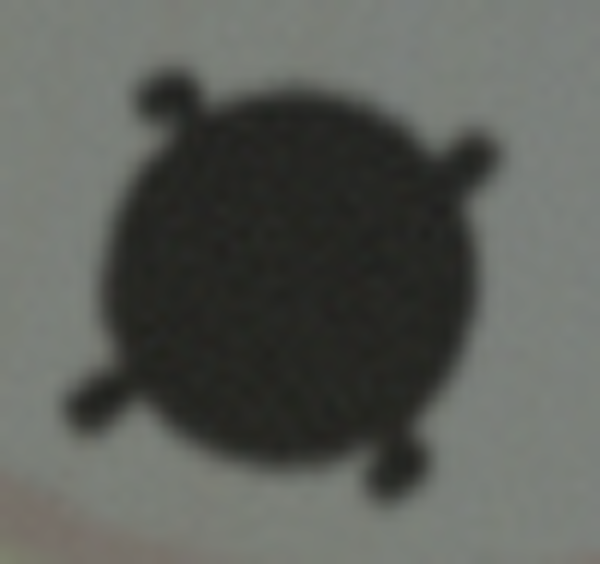

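View pics/s0c.png

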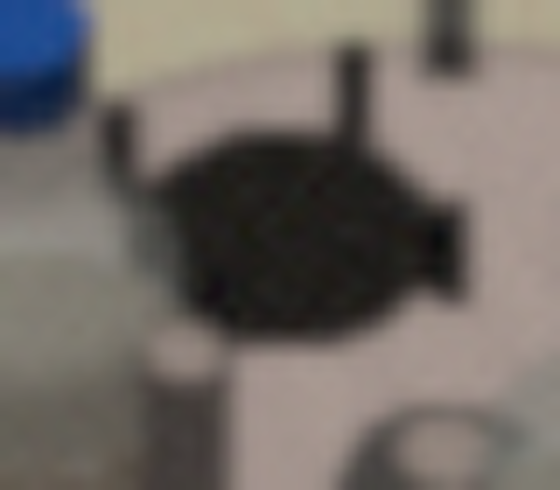

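```bash
python3 - <<'E'
from h import *
s=dict(np.load("scene0.npz"));t=dict(np.load("top0.npz"))
c=lambda p:crop(p,12,200,265)
print('nest top',onz(t,*c((290,279)),.0505))
g=lambda p:((p-np.array([200,265])+.5)*12-.5).round(0)
h=lambda p:((p-np.array([255,170])+.5)*14-.5).round(0)
for C in((.565,.022),(.5645,.0228),(.567,.0215)):
  a=np.radians(168.2); n=np.array(C)+.08*np.array([np.cos(a),np.sin(a)])
  print(C,n.round(4),'top',g(proj(t,[*n,.0505])),'scene',h(proj(s,[*n,.0505])))
  for k in range(4):
    b=a+np.pi/4+k*np.pi/2; p=n+.034*np.array([np.cos(b),np.sin(b)]); print('  pin',g(proj(t,[*p,.071])),h(proj(s,[*p,.071])))
# black mask fit
for im,(x0,x1,y0,y1),z in((t,(200,250,265,312),.0505),(s,(255,295,170,205),.0505)):
    f=im["frame"][y0:y1,x0:x1].astype(int).sum(2); m=(f<150).astype(np.uint8)
    m=cv2.morphologyEx(m,cv2.MORPH_OPEN,cv2.getStructuringElement(cv2.MORPH_ELLIPSE,(9,9)))
    cs,_=cv2.findContours(m,cv2.RETR_EXTERNAL,cv2.CHAIN_APPROX_NONE); k=max(cs,key=cv2.contourArea); e=cv2.fitEllipse(k); print(e, onz(im,e[0][0]+x0,e[0][1]+y0,z))
E
```

```text
nest top [0.48548533 0.04083773 0.0505    ]
(0.565, 0.022) [0.4867 0.0384] top [306. 271.] scene [281. 234.]
  pin [403. 473.] [115. 106.]
  pin [474. 163.] [209. 272.]
  pin [172.  96.] [449. 205.]
  pin [ 99. 405.] [351.  42.]
(0.5645, 0.0228) [0.4862 0.0392] top [301. 275.] scene [283. 231.]
  pin [398. 477.] [117. 103.]
  pin [468. 167.] [211. 268.]
  pin [166.  99.] [451. 202.]
  pin [ 94. 408.] [353.  39.]
(0.567, 0.0215) [0.4887 0.0379] top [309. 259.] scene [284. 241.]
  pin [407. 460.] [119. 113.]
  pin [477. 150.] [212. 279.]
  pin [175.  83.] [453. 212.]
  pin [103. 391.] [355.  49.]
((23.808731079101562, 22.8040714263916), (28.59402084350586, 28.97631072998047), 26.089641571044922) [0.4854642  0.04064593 0.0505    ]
((20.655393600463867, 16.5), (13.054140090942383, 16.52634620666504), 90.0) [0.48902705 0.04023453 0.0505    ]
```

```bash
cat > bf.py <<'E'
from h import *
from scipy.optimize import least_squares
def fitb(im,xy,zlo,zhi,r=.028):
    K=im["camera_matrix"];T=im["cam_to_world"];d=im["depth"]
    v,u=np.mgrid[0:d.shape[0],0:d.shape[1]]
    p=np.stack([(u-K[0,2])/K[0,0]*d,(v-K[1,2])/K[1,1]*d,d],-1).reshape(-1,3)@T[:3,:3].T+T[:3,3]
    q=p[(d.ravel()>0)&(p[:,2]>zlo)&(p[:,2]<zhi)&(np.hypot(p[:,0]-xy[0],p[:,1]-xy[1])<.04)]
    f=least_squares(lambda c:np.hypot(q[:,0]-c[0],q[:,1]-c[1])-r,xy,loss='soft_l1',f_scale=.001)
    return f.x.round(4),len(q),np.median(abs(f.fun)).round(4)
E
python3 - <<'E'
from bf import *
s=dict(np.load("scene3.npz"));s0=dict(np.load("scene0.npz"))
C=np.array([.567,.0215])
for k in(78.2,-11.8,-101.8):
    n=C+.08*np.array([np.cos(np.radians(k)),np.sin(np.radians(k))])
    print(k,n.round(4),fitb(s,n,.085,.14),fitb(s0,n,.085,.14))
print('held',fitb(s,[.4875,.04],.125,.19),fitb(s,[.4875,.04],.125,.155),fitb(s,[.4875,.04],.155,.19))
print('spare0',fitb(s0,[.5585,-.314],.02,.085))
# disc plane heights
K=s0["camera_matrix"]
for p in((285,190),(300,192),(262,190),(278,186)): c,d=ray(s0,*p); print((c+d*s0["depth"][p[1],p[0]]).round(4))
E
```

```text
78.2 [0.5834 0.0998] (array([0.5813, 0.1014]), 352, np.float64(0.0008)) (array([0.5816, 0.1013]), 345, np.float64(0.001))
-11.8 [0.6453 0.0051] (array([0.6431, 0.0064]), 386, np.float64(0.0009)) (array([0.6431, 0.0064]), 385, np.float64(0.0008))
-101.8 [ 0.5506 -0.0568] (array([ 0.5483, -0.0553]), 327, np.float64(0.0008)) (array([ 0.5485, -0.0552]), 332, np.float64(0.0009))
held (array([0.4868, 0.0402]), 447, np.float64(0.0008)) (array([0.487, 0.04 ]), 193, np.float64(0.0008)) (array([0.4866, 0.0404]), 254, np.float64(0.0009))
spare0 (array([ 0.5589, -0.3149]), 445, np.float64(0.0006))
[0.5143 0.0529 0.0514]
[ 0.6497 -0.0025  0.1854]
[ 0.5677 -0.0515  0.1511]
[0.4879 0.0485 0.047 ]
```

Request:
{"op": "servo_tool", "data": {"commands": [-0.002,0,-0.003,0,1.0,0,0,0,0,0,0,1.0,0,0,0,0,0,0,0.3,0,0]}}

```text
t: 7.55
tool_pos: [0.4884, 0.0399, 0.2092]
tool_rot: [-0.266, 2.082, -2.083]
contact_force: [-0.9, 0.1, -2.2]
opening: 0.0249
```

```bash
python3 t.py .4875 .0395 .200
```

```text
7.55 [0.4884 0.0399 0.2092] [-0.85  0.09 -2.15] 0.024912895849861023 q [-0.07 -0.27  1.95  0.    1.46  1.24]
tilt fix [-0.0007  0.     -0.0034] x [-0.967 -0.254 -0.003] z [ 0.254 -0.967  0.001]
[0.1  0.92 0.01]
```

Request:
{"op": "servo_tool", "data": {"commands": [-0.001,0,-0.003,0.1,0.4,0,0,0,0,0,0,0.4,0,0,0,0,0,0,0.1,0,0]}}

```text
t: 7.85
tool_pos: [0.4865, 0.0396, 0.1978]
tool_rot: [-0.273, 2.086, -2.085]
contact_force: [0.4, 0.9, -1.5]
opening: 0.0247
```

```bash
python3 t.py .4875 .0395 .177
```

```text
7.85 [0.4865 0.0396 0.1978] [ 0.37  0.89 -1.54] 0.02469192034482669 q [-0.07 -0.26  1.96  0.    1.45  1.24]
tilt fix [0.0012 0.     0.0025] x [-0.967 -0.254  0.003] z [ 0.254 -0.967 -0.001]
[-0.1   2.08  0.04]
```

Request:
{"op": "servo_tool", "data": {"commands": [0.001,0,0.002,-0.07,0.3,0,0,0,0,0,0,0.4,0,0,0,0,0,0,0.2,0,0]}}

```text
t: 8.15
tool_pos: [0.4875, 0.0398, 0.1884]
tool_rot: [-0.269, 2.084, -2.084]
contact_force: [-0.4, 0.8, -1.7]
opening: 0.0247
```

```bash
python3 t.py .4875 .0395 .177
```

```text
8.15 [0.4875 0.0398 0.1884] [-0.36  0.75 -1.68] 0.024660628406122927 q [-0.07 -0.25  1.97  0.    1.43  1.24]
tilt fix [-0.0001  0.     -0.0004] x [-0.967 -0.254 -0.   ] z [ 0.254 -0.967  0.   ]
[0.01 1.14 0.03]
```

Now inside the pins with only small forces. I'll go on down to the disc slowly.

Request:
{"op": "servo_tool", "data": {"commands": [0,0,0,0,0.4,0,0,0,0,0,0,0.4,0,0,0,0,0,0,0.1,0,0]}}

```text
t: 8.45
tool_pos: [0.4875, 0.0398, 0.1786]
tool_rot: [-0.269, 2.084, -2.084]
contact_force: [-0.7, -0.3, -2.0]
opening: 0.0246
```

```bash
python3 t.py .4875 .0395 .177
```

```text
8.45 [0.4875 0.0398 0.1786] [-0.73 -0.32 -2.02] 0.02464516232121427 q [-0.07 -0.24  1.98  0.    1.41  1.24]
tilt fix [-0.0001  0.     -0.0005] x [-0.967 -0.254 -0.001] z [ 0.254 -0.967  0.   ]
[0.01 0.16 0.03]
```

Request:
{"op": "servo_tool", "data": {"commands": [0,0,0,0,0.1,0,0,0,0,0,0,0.1,0,0]}}

```text
t: 8.65
tool_pos: [0.4875, 0.0398, 0.1764]
tool_rot: [-0.269, 2.084, -2.084]
contact_force: [0.3, 0.2, 2.3]
opening: 0.025
```

```bash
python3 t.py .4875 .0395 .176
```

```text
8.65 [0.4875 0.0398 0.1764] [0.29 0.23 2.32] 0.025018851136840894 q [-0.07 -0.24  1.98  0.    1.4   1.24]
tilt fix [-0.0001  0.     -0.0004] x [-0.967 -0.254 -0.   ] z [ 0.254 -0.967  0.   ]
[0.01 0.04 0.02]
```

The wrist force flipped from −2 to +2.3 N, so the bottle is seated. Now I open the gripper and hold.

Request:
{"op": "servo_tool", "data": {"commands": [0,0,0,0,0,0,0.45,0,0,0,0,0,0,0.7,0,0,0,0,0,0,0.8,0,0,0,0,0,0,0.8,0,0,0,0,0,0,0.8,0,0,0,0,0,0,0.8]}}

```text
t: 9.25
tool_pos: [0.4892, 0.0397, 0.179]
tool_rot: [-0.264, 2.081, -2.083]
contact_force: [-0.2, -0.6, -0.1]
opening: 0.0681
```

```bash
python3 t.py .4875 .0395 .276; python3 - <<'E'
from station import viewer
from bf import *
im=viewer.get_image("scene"); np.savez("scene4.npz",**im);a=im["frame"][:,:,::-1]
cv2.imwrite("pics/scene4.png",cv2.resize(a[100:270,215:395],None,fx=3.5,fy=3.5,interpolation=cv2.INTER_CUBIC))
print(fitb(im,[.487,.04],.085,.14),fitb(im,[.487,.04],.085,.11),fitb(im,[.487,.04],.11,.14))
E
```

```text
9.25 [0.4892 0.0397 0.179 ] [-0.21 -0.64 -0.09] 0.06811141969183586 q [-0.07 -0.24  1.98  0.    1.4   1.24]
tilt fix [-0.0016  0.     -0.0049] x [-0.967 -0.254 -0.005] z [ 0.254 -0.967  0.002]
[ 0.12 -9.7  -0.01]
(array([0.4864, 0.0398]), 357, np.float64(0.0009)) (array([0.4865, 0.0398]), 151, np.float64(0.0007)) (array([0.4863, 0.0398]), 206, np.float64(0.001))
```

View pics/scene4.png

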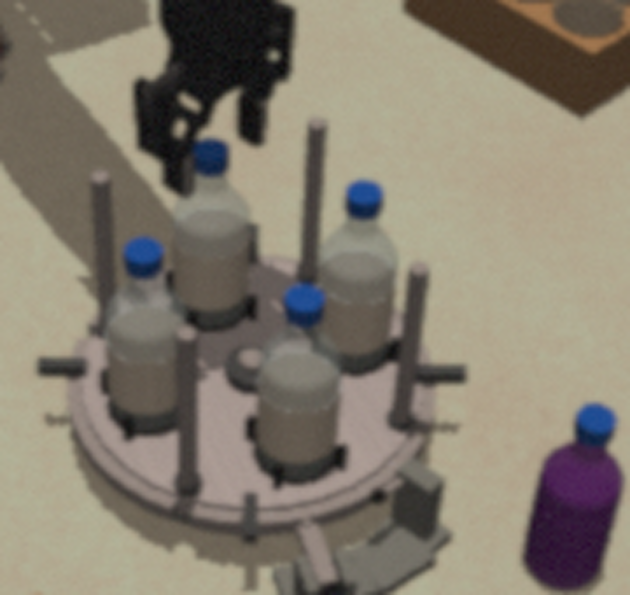

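The bottle stands upright in the nest at (210,250), and the fit puts its centre within about 0.5 mm of the estimated nest. Now I go up, close the gripper and turn the wrist for pushing.

Request:
{"op": "servo_tool", "data": {"commands": [0,0,0,0,-1,0,0.8,0,0,0,0,-2.5,0,0.8,0,0,0,0,-3,0,0.8,0,0,0,0,-2.5,0,0.8,0,-0.13,0,0,0,0,0.2,0,-0.13,0,0,0,0,0,0,-0.13,0,0,0,0,0,0,-0.13,0,0,0,0,0,0,-0.11,0,0,0,0,0,0,0,0,0,0,0,0]}}

```text
t: 10.3
tool_pos: [0.4895, 0.0397, 0.281]
tool_rot: [-0.811, 1.667, -1.678]
contact_force: [-0.6, -0.3, -1.0]
opening: 0.0002
```

```bash
python3 t.py .5306 .137 .28; python3 - <<'E'
from station import viewer
from bf import *
for n in("scene","top"):
    im=viewer.get_image(n); np.savez(n+"5.npz",**im);a=im["frame"][:,:,::-1]
    if n=="scene": print(fitb(im,[.487,.04],.085,.14)); a=a[60:300,180:420]
    else: a=a[100:340,130:370]
    cv2.imwrite(f"pics/{n}5.png",cv2.resize(a,None,fx=2.4,fy=2.4,interpolation=cv2.INTER_CUBIC))
E
```

```text
10.3 [0.4895 0.0397 0.281 ] [-0.63 -0.29 -1.  ] 0.00015064090984251866 q [-0.07 -0.31  1.86  0.    1.58  0.59]
tilt fix [-0.0101  0.     -0.0068] x [-0.612 -0.791 -0.007] z [ 0.791 -0.612  0.01 ]
[-10.21   0.14  -2.71]
(array([0.4865, 0.0398]), 362, np.float64(0.0011))
```

View pics/scene5.png

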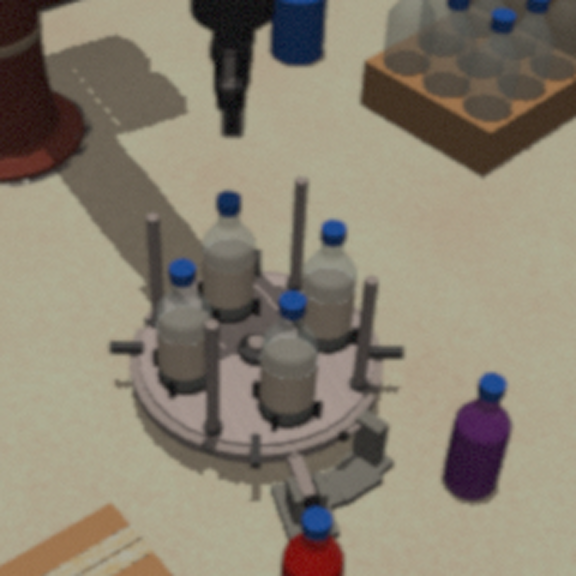

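View pics/top5.png

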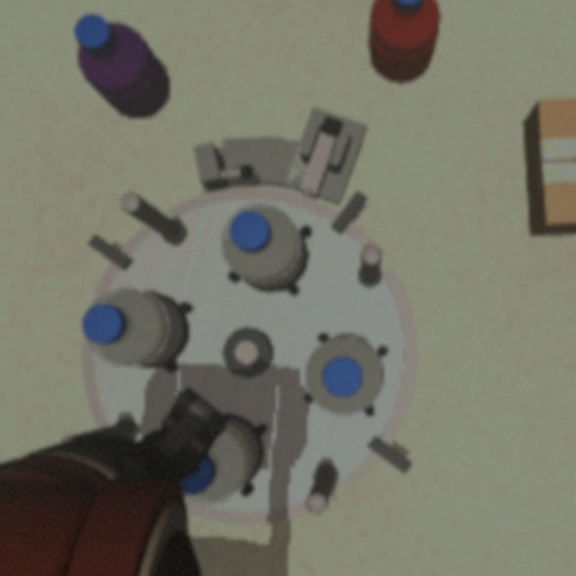

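The spare stands alone in its nest. The shut fingers now have their x axis at −128°, close to the mean push direction. I move behind the post at the 123° position.

Request:
{"op": "servo_tool", "data": {"commands": [-0.008,0,-0.006,-1.5,0,-0.4,0,0,0,0,-2.5,0,-0.7,0,0,0,0,-2.5,0,-0.7,0,0,0,0,-2,0,-0.5,0,0,0,0,-1,0,-0.3,0,0,0,0,0,0,0,0]}}

```text
t: 11.0
tool_pos: [0.529, 0.1328, 0.282]
tool_rot: [-0.809, 1.684, -1.688]
contact_force: [0.1, -0.7, -1.2]
opening: -0.0001
```

```bash
python3 t.py .5306 .137 .28
```

```text
11.0 [0.529  0.1328 0.282 ] [ 0.06 -0.74 -1.25] -9.234161364865891e-05 q [ 0.11 -0.16  1.74 -0.    1.57  0.79]
tilt fix [-0.0029  0.     -0.0004] x [-0.625 -0.781 -0.   ] z [ 0.781 -0.625  0.003]
[-0.42  0.2  -0.14]
```

Request:
{"op": "servo_tool", "data": {"commands": [-0.003,0,0,-0.4,1,-0.15,0,0,0,0,0,2.5,0,0,0,0,0,0,1.5,0,0,0,0,0,0,0.5,0,0]}}

```text
t: 11.4
tool_pos: [0.5305, 0.1353, 0.2252]
tool_rot: [-0.806, 1.688, -1.689]
contact_force: [-0.3, 0.2, 0.3]
opening: 0.0001
```

```bash
python3 t.py .5306 .137 .172; python3 - <<'E'
from station import viewer
from bf import *
for n in("scene","top"):
    im=viewer.get_image(n); np.savez(n+"6.npz",**im);a=im["frame"][:,:,::-1]
    a=a[90:250,240:400] if n=="scene" else a[140:300,130:290]
    cv2.imwrite(f"pics/{n}6.png",cv2.resize(a,None,fx=3.5,fy=3.5,interpolation=cv2.INTER_CUBIC))
E
```

```text
11.4 [0.5305 0.1353 0.2252] [-0.26  0.17  0.27] 0.00012216071986763827 q [ 0.11 -0.13  1.8  -0.    1.47  0.79]
tilt fix [-0.0015  0.     -0.0011] x [-0.628 -0.778 -0.001] z [ 0.778 -0.628  0.002]
[-0.13  5.32 -0.11]
```

View pics/scene6.png

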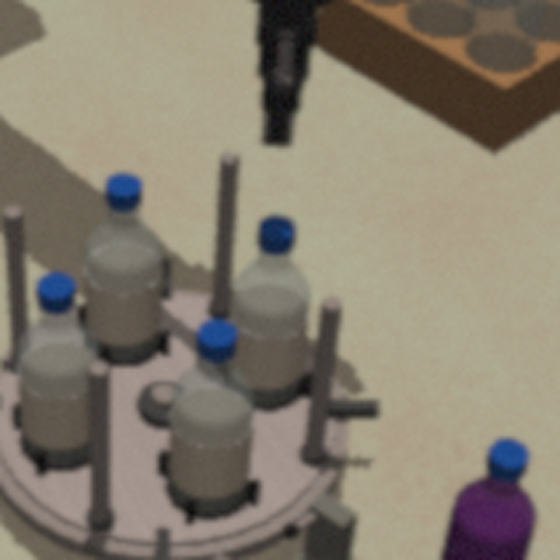

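View pics/top6.png

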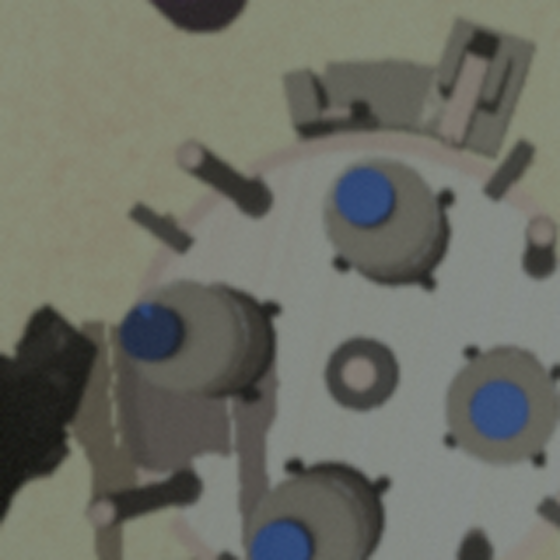

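Request:
{"op": "servo_tool", "data": {"commands": [0,0,0,0,1.5,0,0,0,0,0,0,2,0,0,0,0,0,0,1.2,0,0,0,0,0,0,0.5,0,0]}}

```text
t: 11.9
tool_pos: [0.533, 0.135, 0.1745]
tool_rot: [-0.798, 1.684, -1.69]
contact_force: [-0.7, -0.1, 0.1]
opening: 0.0001
```

```bash
python3 t.py .5180 .129 .172
```

```text
11.9 [0.533  0.135  0.1745] [-0.67 -0.05  0.05] 0.00012680908403949221 q [ 0.11 -0.09  1.85 -0.    1.37  0.79]
tilt fix [-0.0066  0.     -0.0062] x [-0.629 -0.778 -0.006] z [ 0.778 -0.629  0.007]
[ 1.41  0.24 -0.79]
```

Request:
{"op": "servo_tool", "data": {"commands": [-0.006,0,-0.005,0,0.1,-0.9,0,0,0,0,0.3,0,-0.6,0,0,0,0,0.3,0,-0.1,0,0,0,0,0,0,0,0]}}

```text
t: 12.3
tool_pos: [0.5157, 0.1412, 0.1741]
tool_rot: [-0.806, 1.689, -1.689]
contact_force: [-0.2, -0.0, -0.2]
opening: -0.0001
```

```bash
python3 t.py .5121 .1349 .172
```

```text
12.3 [0.5157 0.1412 0.1741] [-0.22 -0.03 -0.19] -9.89005513645985e-05 q [ 0.13 -0.12  1.88  0.    1.38  0.81]
tilt fix [-0.0005  0.     -0.0013] x [-0.628 -0.778 -0.001] z [ 0.778 -0.628  0.001]
[0.71 0.21 0.12]
```

Now a slow approach to contact.

Request:
{"op": "servo_tool", "data": {"commands": [0,0,0,0.2,0.05,0,0,0,0,0,0.2,0.05,0,0,0,0,0,0.2,0.05,0,0,0,0,0,0.2,0,0,0]}}

```text
t: 12.7
tool_pos: [0.5112, 0.1346, 0.1742]
tool_rot: [-0.802, 1.687, -1.689]
contact_force: [-0.2, -0.6, 0.0]
opening: 0.0003
```

Request:
{"op": "servo_tool", "data": {"commands": [0,0,0,0.2,0,0,0,0,0,0,0.2,0,0,0,0,0,0,0.2,0,0,0]}}

```text
t: 13.0
tool_pos: [0.5091, 0.1328, 0.1745]
tool_rot: [-0.792, 1.69, -1.681]
contact_force: [4.2, 5.7, -1.9]
opening: -0.0001
```

Request:
{"op": "servo_tool", "data": {"commands": [0,0,0,0.2,0,0,0,0,0,0,0.2,0,0,0]}}

```text
t: 13.2
tool_pos: [0.508, 0.1322, 0.1746]
tool_rot: [-0.784, 1.691, -1.675]
contact_force: [4.3, 6.0, -3.0]
opening: -0.0
```

```bash
python3 t.py
```

```text
13.2 [0.508  0.1322 0.1746] [ 4.29  6.04 -2.98] -4.1880513857284786e-05 q [ 0.1  -0.16  1.91  0.02  1.37  0.78]
tilt fix [-0.0015  0.     -0.0237] x [-0.628 -0.778 -0.024] z [ 0.778 -0.628  0.002]
```

```bash
python3 - <<'E'
from station import viewer
from bf import *
ims={}
for n in("scene","top"):
    im=viewer.get_image(n); np.savez(n+"7.npz",**im);a=im["frame"][:,:,::-1]
    b=np.load(n+"6.npz")["frame"][:,:,::-1]
    sl=(slice(90,250),slice(200,400)) if n=="scene" else (slice(140,340),slice(130,330))
    ims[n]=np.hstack([cv2.resize(x[sl],(400,400 if n=="top" else 320),interpolation=cv2.INTER_CUBIC) for x in(b,a)])
    cv2.imwrite(f"pics/{n}7.png",ims[n])
C=[.565,.023]
im=dict(np.load("scene7.npz"))
for xy in([.487,.04],[.5813,.1014],[.6431,.0064],[.5483,-.0553]): print(fitb(im,xy,.085,.14))
E
```

```text
(array([0.4857, 0.0379]), 367, np.float64(0.001))
(array([0.5795, 0.1019]), 325, np.float64(0.0008))
(array([0.6436, 0.0086]), 387, np.float64(0.0008))
(array([ 0.5504, -0.0557]), 338, np.float64(0.0008))
```

View pics/scene7.png

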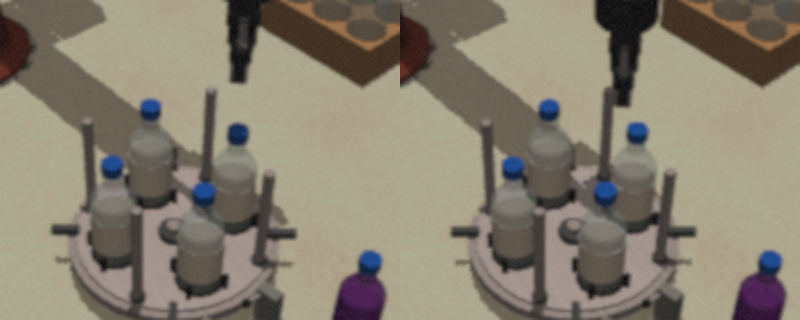

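View pics/top7.png

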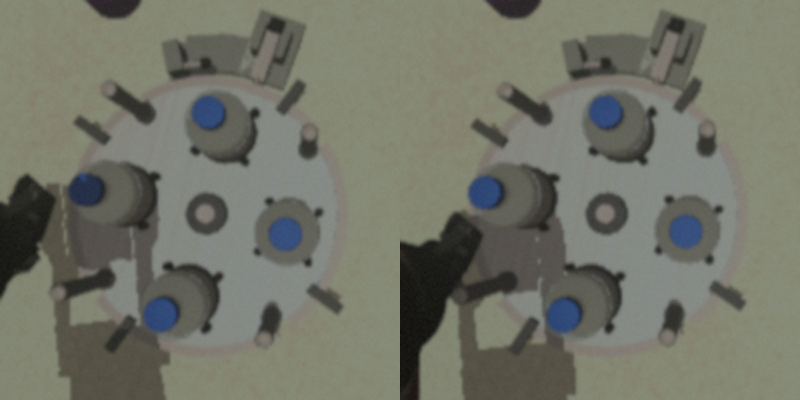

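Request:
{"op": "servo_tool", "data": {"commands": [0,0,-0.02,0.3,0.05,0,0,0,0,-0.005,0.3,0.05,0,0,0,0,-0.005,0.3,0.05,0,0,0,0,-0.005,0.3,0,0,0]}}

```text
t: 13.7
tool_pos: [0.5033, 0.1291, 0.1744]
tool_rot: [-0.801, 1.691, -1.683]
contact_force: [2.9, 5.7, -3.1]
opening: -0.0
```

```bash
python3 t.py
```

```text
13.7 [0.5033 0.1291 0.1744] [ 2.93  5.67 -3.09] -4.243544220607538e-05 q [ 0.1  -0.16  1.92  0.01  1.38  0.78]
tilt fix [ 0.0011  0.     -0.0072] x [-0.627 -0.779 -0.007] z [ 0.779 -0.628 -0.001]
```

Request:
{"op": "servo_tool", "data": {"commands": [0,0,-0.01,0.35,0.03,0,0,0,0,-0.005,0.35,0.03,0,0,0,0,-0.005,0.35,0.03,0,0,0,0,-0.005,0.35,0.03,0,0,0,0,-0.005,0.35,0.03,0,0,0,0,-0.005,0.35,0.03,0,0,0,0,-0.005,0.35,0.03,0,0,0,0,-0.005,0.35,0.03,0,0]}}

```text
t: 14.5
tool_pos: [0.491, 0.1197, 0.1743]
tool_rot: [-0.813, 1.693, -1.682]
contact_force: [2.7, 5.6, -1.4]
opening: -0.0001
```

```bash
python3 t.py
```

```text
14.5 [0.491  0.1197 0.1743] [ 2.69  5.56 -1.37] -9.843697676258735e-05 q [ 0.09 -0.19  1.94  0.    1.4   0.76]
tilt fix [0.0066 0.     0.0002] x [-0.625 -0.78   0.   ] z [ 0.78  -0.625 -0.007]
```

```bash
cat > ang.py <<'E'
from station import viewer,monitor
from bf import *
im=viewer.get_image("scene");o=monitor.get_obs()
def tab(im):
    best=None
    C=np.array([.565,.023])
    P0=np.array([[.4865,.0398],[.5815,.1013],[.6431,.0064],[.5484,-.0553]])
    a0=np.arctan2(*(P0-C).T[::-1])
    import pickle,os
    g=float(open("last").read()) if os.path.exists("last") else 0.03
    for it in range(3):
        das=[]
        for a in a0+g:
            p,n,r=fitb(im,C+.08*np.array([np.cos(a),np.sin(a)]),.085,.14)
            das.append((p,n,r,np.arctan2(p[1]-C[1],p[0]-C[0])))
        d=np.array([(x[3]-b+np.pi)%(2*np.pi)-np.pi for x,b in zip(das,a0)]); g=np.median(d)
    open("last","w").write(str(g)); return g,d,das
g,d,das=tab(im); print('angle',round(g,4),d.round(3),[ (x[0].tolist(),x[1],x[2]) for x in das])
C=np.array([.5655,.0228]); th=np.radians(123.2)+g
post=C+.115*np.array([np.cos(th),np.sin(th)])
R=Ro.from_rotvec(o["tool_rot"]).as_matrix()
rel=R.T@np.array([*(post-o["tool_pos"][:2]),0]); print('post',post.round(4),'rel tool x,z mm',(rel[[0,2]]*1000).round(1))
t=R.T@np.array([-np.sin(th),np.cos(th),0]); print('tangent in tool',t.round(2))
np.savez("scl.npz",**im)
E
sed -i 's/0.03$/0.17/' ang.py; echo 0.15 > last; python3 ang.py
```

```text
angle 0.2035 [0.2   0.205 0.204 0.203] [([0.4844, 0.0239], 298, np.float64(0.001)), ([0.5652, 0.1033], 233, np.float64(0.0007)), ([0.6449, 0.0226], 382, np.float64(0.0008)), ([0.5645, -0.0569], 395, np.float64(0.0008))]
post [0.4844 0.1043] rel tool x,z mm [15.7  4.5]
tangent in tool [ 0.99  0.   -0.11]
```

Request:
{"op": "servo_tool", "data": {"commands": [0.006,0,0,0.35,0.03,0.1,0,0,0,-0.003,0.35,0.03,0.1,0,0,0,-0.003,0.35,0.03,0.1,0,0,0,-0.003,0.35,0.03,0.1,0,0,0,-0.003,0.35,0.03,0.1,0,0,0,-0.003,0.35,0.03,0.1,0,0,0,-0.003,0.35,0.03,0.1,0,0,0,-0.003,0.35,0.03,0.1,0]}}

```text
t: 15.35
tool_pos: [0.4798, 0.1083, 0.1744]
tool_rot: [-0.81, 1.708, -1.66]
contact_force: [0.2, 7.9, 1.1]
opening: -0.0004
```

```bash
python3 t.py; python3 ang.py
```

```text
15.35 [0.4798 0.1083 0.1744] [0.19 7.87 1.06] -0.00036192562332528427 q [ 0.06 -0.23  1.97  0.03  1.4   0.72]
tilt fix [ 0.022   0.     -0.0135] x [-0.623 -0.782 -0.013] z [ 0.782 -0.622 -0.022]
angle 0.3433 [0.343 0.347 0.344 0.343] [([0.485, 0.0124], 236, np.float64(0.0008)), ([0.5538, 0.1026], 224, np.float64(0.001)), ([0.6443, 0.0337], 379, np.float64(0.0008)), ([0.5757, -0.0563], 392, np.float64(0.0007))]
post [0.4738 0.0922] rel tool x,z mm [15.8  5.1]
tangent in tool [ 1.   -0.01  0.02]
```

Request:
{"op": "servo_tool", "data": {"commands": [0.02,0,-0.01,0.3,0.03,0.08,0,0.003,0,-0.004,0.3,0.03,0.08,0,0.003,0,-0.004,0.3,0.03,0.08,0,0.003,0,-0.004,0.3,0.03,0.08,0,0.003,0,-0.004,0.3,0.03,0.08,0,0.003,0,-0.004,0.3,0.03,0.08,0]}}

```text
t: 16.0
tool_pos: [0.4742, 0.0995, 0.1741]
tool_rot: [-0.804, 1.678, -1.684]
contact_force: [2.1, 7.5, -1.0]
opening: -0.0
```

```bash
python3 t.py; python3 ang.py
```

```text
16.0 [0.4742 0.0995 0.1741] [ 2.15  7.47 -0.99] -3.115617285604576e-05 q [ 0.05 -0.26  2.    0.    1.39  0.72]
tilt fix [-0.0064  0.     -0.0061] x [-0.621 -0.783 -0.006] z [ 0.783 -0.622  0.006]
angle 0.4346 [0.434 0.436 0.436 0.432] [([0.4864, 0.0052], 220, np.float64(0.0008)), ([0.5469, 0.101], 241, np.float64(0.001)), ([0.6428, 0.0409], 389, np.float64(0.0008)), ([0.5827, -0.0549], 388, np.float64(0.0008))]
post [0.4679 0.0836] rel tool x,z mm [16.   4.8]
tangent in tool [ 0.99 -0.    0.11]
```

```bash
python3 - <<'E'
from station import viewer
from bf import *
a=np.load("scl.npz")["frame"][190:285,260:375,::-1]; b=viewer.get_image("top")["frame"][140:220,190:300,::-1]
cv2.imwrite("pics/lug8.png",np.vstack([cv2.resize(a,(460,380),interpolation=cv2.INTER_CUBIC)])); cv2.imwrite("pics/lug8t.png",cv2.resize(b,None,fx=5,fy=5,interpolation=cv2.INTER_CUBIC))
E
```

```text
(no output)
```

View pics/lug8t.png

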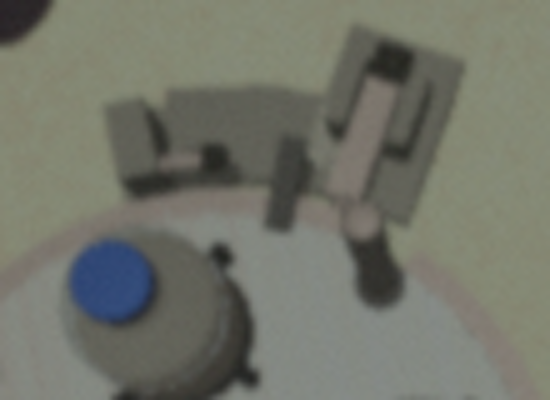

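View pics/lug8.png

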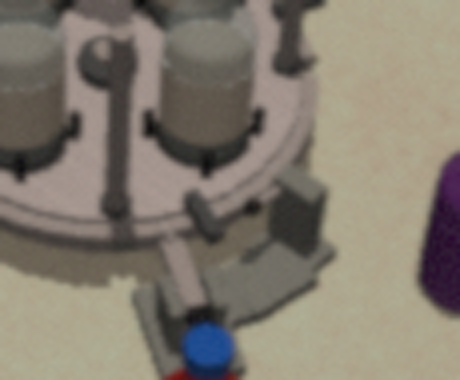

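Request:
{"op": "servo_tool", "data": {"commands": [-0.005,0,-0.005,0.3,0.02,0.08,0,0.001,0,-0.004,0.3,0.03,0.08,0,0.001,0,-0.004,0.3,0.03,0.08,0,0.001,0,-0.004,0.3,0.03,0.08,0,0.001,0,-0.004,0.25,0.03,0.08,0]}}

```text
t: 16.6
tool_pos: [0.4694, 0.0923, 0.1741]
tool_rot: [-0.813, 1.685, -1.68]
contact_force: [0.9, 5.8, 0.2]
opening: -0.0
```

```bash
python3 t.py; python3 ang.py
```

```text
16.6 [0.4694 0.0923 0.1741] [0.86 5.83 0.22] -4.196466569210256e-05 q [ 0.04 -0.27  2.01  0.    1.4   0.71]
tilt fix [ 0.0018  0.     -0.0023] x [-0.62  -0.784 -0.002] z [ 0.784 -0.62  -0.002]
angle 0.5095 [0.508 0.51  0.511 0.509] [([0.4879, -0.0006], 246, np.float64(0.0008)), ([0.5411, 0.0995], 278, np.float64(0.001)), ([0.6413, 0.0467], 378, np.float64(0.0009)), ([0.5886, -0.0534], 388, np.float64(0.0008))]
post [0.4636 0.0761] rel tool x,z mm [16.   5.5]
tangent in tool [ 0.98 -0.    0.19]
```

Request:
{"op": "servo_tool", "data": {"commands": [0.002,0,-0.004,0.25,0.02,0.1,0,0.001,0,-0.004,0.25,0.03,0.1,0]}}

```text
t: 16.85
tool_pos: [0.468, 0.0899, 0.174]
tool_rot: [-0.815, 1.685, -1.68]
contact_force: [1.0, 7.2, 1.1]
opening: -0.0001
```

Request:
{"op": "servo_tool", "data": {"commands": [0.002,0,-0.004,0.25,0.02,0.1,0,0.001,0,-0.004,0.25,0.03,0.1,0]}}

```text
t: 17.05
tool_pos: [0.4668, 0.0878, 0.174]
tool_rot: [-0.816, 1.685, -1.679]
contact_force: [1.9, 6.5, 0.2]
opening: -0.0001
```

```bash
python3 t.py; python3 ang.py
```

```text
17.05 [0.4668 0.0878 0.174 ] [1.86 6.47 0.18] -0.00010423848418243156 q [ 0.03 -0.28  2.01  0.    1.41  0.7 ]
tilt fix [ 0.0032  0.     -0.0006] x [-0.619 -0.785 -0.001] z [ 0.785 -0.619 -0.003]
angle 0.554 [0.551 0.557 0.555 0.553] [([0.4889, -0.0039], 245, np.float64(0.001)), ([0.5376, 0.0983], 302, np.float64(0.0009)), ([0.6403, 0.0501], 387, np.float64(0.0008)), ([0.592, -0.0523], 385, np.float64(0.0008))]
post [0.4613 0.0715] rel tool x,z mm [15.9  5.7]
tangent in tool [ 0.97 -0.    0.23]
```

Request:
{"op": "servo_tool", "data": {"commands": [0.002,0,-0.002,0.25,0.02,0.1,0,0.001,0,-0.004,0.25,0.03,0.1,0]}}

```text
t: 17.3
tool_pos: [0.4659, 0.0861, 0.1741]
tool_rot: [-0.814, 1.686, -1.676]
contact_force: [2.7, 10.0, 0.0]
opening: -0.0002
```

Request:
{"op": "servo_tool", "data": {"commands": [0.002,0,-0.004,0.25,0.02,0.1,0,0.001,0,-0.004,0.25,0.03,0.1,0]}}

```text
t: 17.5
tool_pos: [0.4658, 0.0859, 0.1742]
tool_rot: [-0.809, 1.687, -1.671]
contact_force: [4.2, 11.3, -1.4]
opening: -0.0002
```

```bash
python3 t.py; python3 ang.py
```

```text
17.5 [0.4658 0.0859 0.1742] [ 4.18 11.31 -1.36] -0.0001760972499097447 q [ 0.02 -0.28  2.02  0.01  1.41  0.68]
tilt fix [ 0.0048  0.     -0.0097] x [-0.618 -0.786 -0.01 ] z [ 0.786 -0.618 -0.005]
angle 0.5736 [0.573 0.574 0.575 0.573] [([0.4896, -0.0056], 260, np.float64(0.0008)), ([0.5364, 0.0976], 317, np.float64(0.001)), ([0.6397, 0.0516], 383, np.float64(0.0009)), ([0.5935, -0.0518], 374, np.float64(0.0008))]
post [0.4604 0.0695] rel tool x,z mm [16.2  5.9]
tangent in tool [ 0.97 -0.01  0.25]
```

```bash
cat > lk.py <<'E'
from station import viewer
from bf import *
import sys
a=viewer.get_image("scene")["frame"][190:285,260:375,::-1]; b=viewer.get_image("top")["frame"][140:235,190:305,::-1]
cv2.imwrite(f"pics/lk{sys.argv[1]}.png",np.hstack([cv2.resize(x,(400,330),interpolation=cv2.INTER_CUBIC) for x in(a,b)]))
E
python3 lk.py 1
```

```text
(no output)
```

View pics/lk1.png

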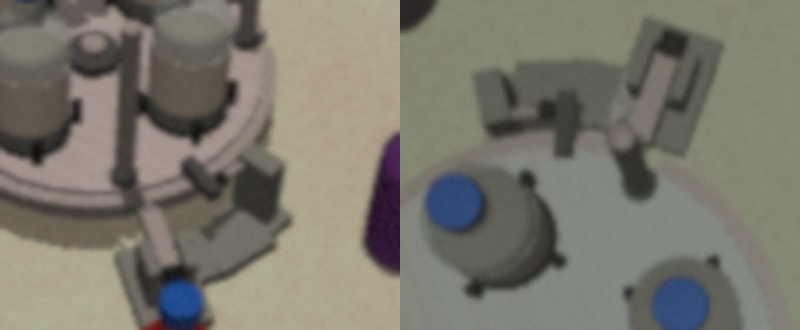

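Request:
{"op": "servo_tool", "data": {"commands": [0.004,0,-0.008,0.28,0.03,0.05,0,0.001,0,-0.006,0.28,0.03,0.05,0]}}

```text
t: 17.85
tool_pos: [0.4655, 0.0855, 0.1742]
tool_rot: [-0.808, 1.682, -1.673]
contact_force: [7.3, 10.1, -2.6]
opening: -0.0002
```

```bash
python3 t.py; python3 ang.py
```

```text
17.85 [0.4655 0.0855 0.1742] [ 7.31 10.08 -2.59] -0.00024464174334046923 q [ 0.02 -0.29  2.02  0.01  1.4   0.68]
tilt fix [ 0.0006  0.     -0.0104] x [-0.617 -0.787 -0.01 ] z [ 0.787 -0.617 -0.001]
angle 0.5764 [0.576 0.576 0.577 0.577] [([0.4897, -0.0058], 261, np.float64(0.0009)), ([0.5362, 0.0977], 322, np.float64(0.001)), ([0.6396, 0.0517], 377, np.float64(0.0008)), ([0.5938, -0.0516], 378, np.float64(0.0009))]
post [0.4603 0.0692] rel tool x,z mm [16.1  5.9]
tangent in tool [ 0.97 -0.01  0.25]
```

Request:
{"op": "servo_tool", "data": {"commands": [0,0,-0.008,0.32,0.03,0.08,0,0,0,-0.006,0.32,0.03,0.08,0]}}

```text
t: 18.1
tool_pos: [0.4649, 0.0843, 0.1742]
tool_rot: [-0.809, 1.684, -1.67]
contact_force: [4.1, 10.0, -2.1]
opening: -0.0001
```

```bash
python3 t.py; python3 ang.py
```

```text
18.1 [0.4649 0.0843 0.1742] [ 4.1   9.96 -2.11] -0.00013416407687500133 q [ 0.02 -0.29  2.02  0.01  1.4   0.68]
tilt fix [ 0.0028  0.     -0.0108] x [-0.616 -0.787 -0.011] z [ 0.787 -0.616 -0.003]
angle 0.59 [0.591 0.59  0.589 0.59 ] [([0.49, -0.007], 260, np.float64(0.001)), ([0.5351, 0.0973], 328, np.float64(0.001)), ([0.6392, 0.0526], 379, np.float64(0.0008)), ([0.5947, -0.0512], 390, np.float64(0.0008))]
post [0.4596 0.0677] rel tool x,z mm [16.1  6. ]
tangent in tool [ 0.97 -0.01  0.26]
```

The force dipped while the table jumped on, which fits the catch dropping. I keep leaning on it.

Request:
{"op": "servo_tool", "data": {"commands": [0.002,0,-0.008,0.32,0.03,0.08,0,0,0,-0.006,0.32,0.03,0.08,0]}}

```text
t: 18.35
tool_pos: [0.464, 0.0824, 0.1742]
tool_rot: [-0.811, 1.682, -1.67]
contact_force: [4.3, 10.9, -1.2]
opening: 0.0001
```

```bash
python3 t.py; python3 ang.py
```

```text
18.35 [0.464  0.0824 0.1742] [ 4.3  10.86 -1.22] 0.00014962913800598817 q [ 0.01 -0.29  2.02  0.01  1.41  0.67]
tilt fix [ 0.0026  0.     -0.0092] x [-0.615 -0.788 -0.009] z [ 0.788 -0.615 -0.003]
angle 0.6073 [0.607 0.606 0.608 0.607] [([0.4905, -0.0082], 284, np.float64(0.001)), ([0.5339, 0.0969], 339, np.float64(0.0009)), ([0.6386, 0.054], 378, np.float64(0.0008)), ([0.596, -0.0507], 379, np.float64(0.0008))]
post [0.4589 0.0659] rel tool x,z mm [16.2  6.1]
tangent in tool [ 0.96 -0.01  0.28]
```

Request:
{"op": "servo_tool", "data": {"commands": [0.002,0,-0.008,0.32,0.03,0.08,0,0,0,-0.006,0.32,0.03,0.08,0]}}

```text
t: 18.6
tool_pos: [0.4639, 0.0823, 0.1742]
tool_rot: [-0.808, 1.683, -1.666]
contact_force: [7.1, 12.9, -3.2]
opening: 0.0001
```

```bash
python3 t.py; python3 ang.py; python3 lk.py 2
```

```text
18.6 [0.4639 0.0823 0.1742] [ 7.1  12.89 -3.17] 6.894154632581361e-05 q [ 0.01 -0.29  2.03  0.01  1.4   0.67]
tilt fix [ 0.0034  0.     -0.0135] x [-0.615 -0.789 -0.013] z [ 0.789 -0.615 -0.003]
angle 0.6094 [0.609 0.61  0.61  0.607] [([0.4906, -0.0083], 281, np.float64(0.0009)), ([0.5337, 0.0966], 333, np.float64(0.0009)), ([0.6384, 0.0541], 385, np.float64(0.0008)), ([0.5961, -0.0509], 380, np.float64(0.0008))]
post [0.4588 0.0657] rel tool x,z mm [16.3  6.2]
tangent in tool [ 0.96 -0.01  0.28]
```

View pics/lk2.png

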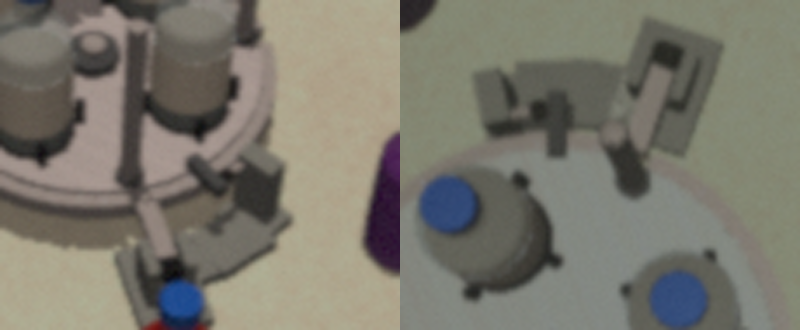

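The catch's black tail has moved inward from (675,42) to (668,55), about 7 mm, so the catch has dropped. I give one slightly firmer lean, then ease off.

Request:
{"op": "servo_tool", "data": {"commands": [0.002,0,-0.008,0.34,0.03,0.06,0,0,0,-0.006,0.34,0.03,0.06,0]}}

```text
t: 18.95
tool_pos: [0.4639, 0.0824, 0.1743]
tool_rot: [-0.804, 1.682, -1.662]
contact_force: [8.5, 12.6, -3.5]
opening: 0.0002
```

```bash
python3 t.py; python3 ang.py
```

```text
18.95 [0.4639 0.0824 0.1743] [ 8.47 12.61 -3.51] 0.00024835359000701214 q [ 0.01 -0.3   2.03  0.02  1.4   0.67]
tilt fix [ 0.0026  0.     -0.0188] x [-0.613 -0.79  -0.019] z [ 0.79  -0.614 -0.003]
angle 0.6109 [0.611 0.611 0.61  0.608] [([0.4906, -0.0085], 286, np.float64(0.0009)), ([0.5336, 0.0965], 336, np.float64(0.0011)), ([0.6386, 0.0542], 382, np.float64(0.0008)), ([0.5961, -0.0507], 372, np.float64(0.0008))]
post [0.4587 0.0655] rel tool x,z mm [16.5  6.2]
tangent in tool [ 0.96 -0.02  0.28]
```

Request:
{"op": "servo_tool", "data": {"commands": [0,0,-0.005,0.15,0.02,0,0,0,0,-0.005,0.05,0,0,0,0,0,-0.005,-0.05,0,0,0,0,0,0,-0.2,0,0,0,0,0,0,-0.4,0,0,0,0,0,0,-0.5,0,0,0,0,0,0,-0.2,0,0,0]}}

```text
t: 19.7
tool_pos: [0.4724, 0.0933, 0.1743]
tool_rot: [-0.814, 1.68, -1.67]
contact_force: [0.1, -0.5, -0.7]
opening: 0.0001
```

```bash
python3 t.py; python3 ang.py; python3 lk.py 3
```

```text
19.7 [0.4724 0.0933 0.1743] [ 0.13 -0.45 -0.73] 0.00010764312233086015 q [ 0.04 -0.26  2.    0.01  1.4   0.69]
tilt fix [ 0.002   0.     -0.0081] x [-0.613 -0.79  -0.008] z [ 0.79  -0.613 -0.002]
angle 0.605 [0.605 0.604 0.608 0.605] [([0.4905, -0.008], 268, np.float64(0.001)), ([0.534, 0.097], 338, np.float64(0.0009)), ([0.6386, 0.054], 382, np.float64(0.0008)), ([0.5959, -0.0509], 382, np.float64(0.0008))]
post [0.459  0.0661] rel tool x,z mm [29.8  6.1]
tangent in tool [ 0.96 -0.01  0.27]
```

View pics/lk3.png

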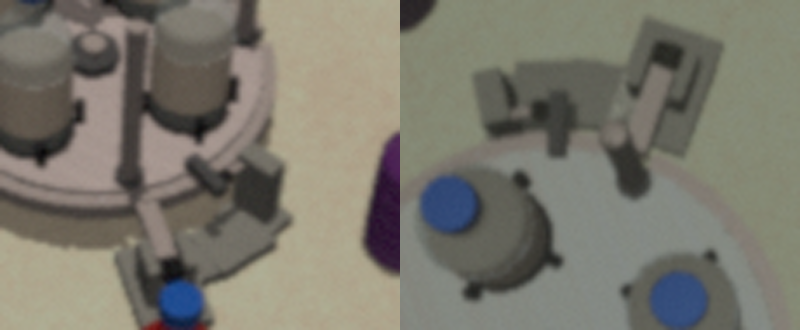

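With the finger off, the table stays at 0.605 rad, the lug rests on the stop and the catch tail is still in. I retreat upward.

Request:
{"op": "servo_tool", "data": {"commands": [0,0,-0.005,0,-1,0,0,0,0,0,0,-2.5,0,0,0,0,0,0,-3,0,0,0,0,0,0,-3,0,0,0,0,0,0,-2,0,0,0,0,0,-0.5,0,0,0,0,0,0,0,0,0]}}

```text
validation failed for argument at $.co...
```

```bash
python3 t.py; python3 ang.py; python3 - <<'E'
from station import viewer
from bf import *
t=viewer.get_image("top");a=t["frame"][140:235,200:305,::-1];b=np.load("top0.npz")["frame"][140:235,200:305,::-1]
cv2.imwrite("pics/end_t.png",np.hstack([cv2.resize(x,(400,362),interpolation=cv2.INTER_CUBIC) for x in(b,a)]))
s=viewer.get_image("scene"); cv2.imwrite("pics/end_s.png",cv2.resize(s["frame"][60:300,180:420,::-1],None,fx=2.4,fy=2.4,interpolation=cv2.INTER_CUBIC))
# catch-tail displacement by template match
T=np.load("top0.npz")["frame"]; T=cv2.cvtColor(T,cv2.COLOR_RGB2GRAY); N=cv2.cvtColor(t["frame"],cv2.COLOR_RGB2GRAY)
for f in(T,N):
    w=f[140:165,258:282].astype(float); m=w<w.min()+18; y,x=np.nonzero(m); print('dark tail',x.mean()+258,y.mean()+140,m.sum())
# bottle tilts
C=np.array([.565,.023])
for p in([.4905,-.008],[.534,.097],[.6386,.054],[.5959,-.0509]):
    lo=fitb(s,p,.08,.11)[0];hi=fitb(s,p,.11,.14)[0]; print(p,'r',np.hypot(*(np.array(p)-C)).round(4),'lo-hi mm',((hi-lo)*1000).round(1))
E
```

```text
19.85 [0.4722 0.0932 0.1742] [-0.48  0.38  0.56] -1.0510363691164725e-05 q [ 0.04 -0.26  2.    0.01  1.4   0.69]
tilt fix [ 0.0022  0.     -0.008 ] x [-0.613 -0.79  -0.008] z [ 0.79  -0.613 -0.002]
angle 0.6056 [0.605 0.606 0.606 0.605] [([0.4905, -0.008], 275, np.float64(0.0009)), ([0.534, 0.0967], 340, np.float64(0.001)), ([0.6387, 0.0539], 377, np.float64(0.0009)), ([0.5959, -0.0508], 381, np.float64(0.0008))]
post [0.4589 0.0661] rel tool x,z mm [29.4  6.2]
tangent in tool [ 0.96 -0.01  0.27]
dark tail 267.53333333333336 152.2 45
dark tail 266.4166666666667 155.35416666666666 48
[0.4905, -0.008] r 0.0807 lo-hi mm [-0.7  0.4]
[0.534, 0.097] r 0.0802 lo-hi mm [-0.6  0.4]
[0.6386, 0.054] r 0.0799 lo-hi mm [-0.4  0.1]
[0.5959, -0.0509] r 0.0801 lo-hi mm [-0.4  0.2]
```

View pics/end_t.png

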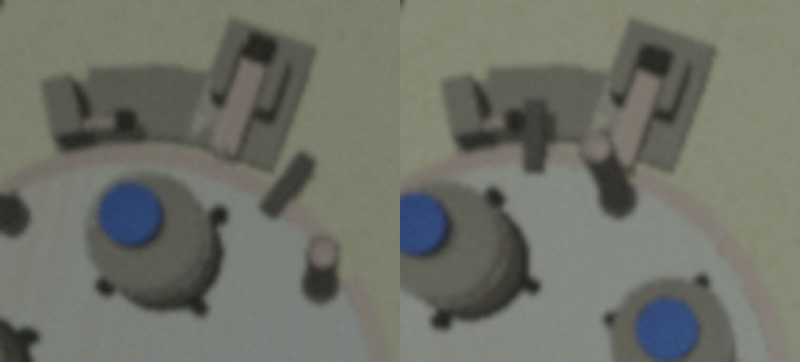

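View pics/end_s.png

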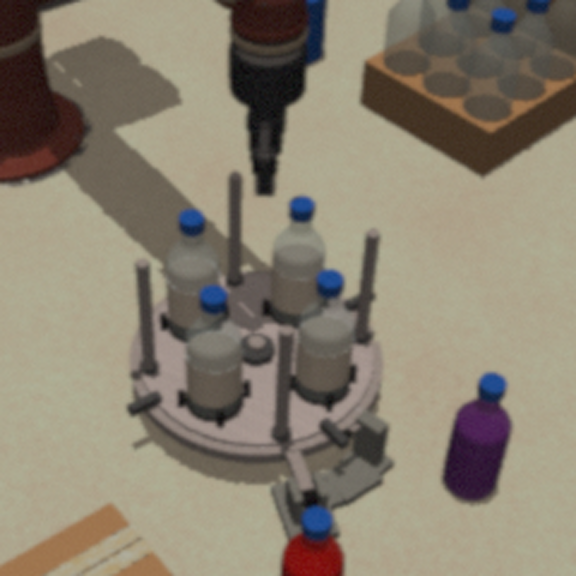

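The retreat call was refused because of a malformed row. I resend it.

Request:
{"op": "servo_tool", "data": {"commands": [0,0,-0.005,0,-1,0,0,0,0,0,0,-2.5,0,0,0,0,0,0,-3,0,0,0,0,0,0,-3,0,0,0,0,0,0,-2,0,0,0,0,0,0,-0.5,0,0,0,0,0,0,0,0,0]}}

```text
t: 20.7
tool_pos: [0.4712, 0.0921, 0.3016]
tool_rot: [-0.819, 1.679, -1.675]
contact_force: [0.2, 0.8, -0.9]
opening: 0.0001
```

```bash
python3 t.py; python3 ang.py; python3 - <<'E'
from station import viewer
from bf import *
t=viewer.get_image("top"); t0=dict(np.load("top0.npz"))
U=lambda im:cv2.resize(cv2.cvtColor(im["frame"],cv2.COLOR_RGB2GRAY)[135:190,245:295],None,fx=8,fy=8,interpolation=cv2.INTER_CUBIC)
A,B=U(t0),U(t)
# template: tail block only
cx,cy=(267.5-245)*8,(152.2-135)*8
x0,y0=int(cx-40),int(cy-25); T=A[y0:y0+75,x0:x0+80]
r=cv2.matchTemplate(B,T,cv2.TM_CCOEFF_NORMED); _,v,_,l=cv2.minMaxLoc(r); d=(np.array(l)-[x0,y0])/8; print('tail shift px',d,v,'mm',np.hypot(*d)*1.93)
cv2.imwrite("pics/tail.png",np.hstack([A,B]))
E
```

```text
20.7 [0.4712 0.0921 0.3016] [ 0.16  0.81 -0.87] 0.00013951509906611558 q [ 0.04 -0.34  1.85  0.    1.63  0.7 ]
tilt fix [ 0.0015  0.     -0.0019] x [-0.614 -0.789 -0.002] z [ 0.789 -0.614 -0.002]
angle 0.6045 [0.604 0.606 0.605 0.604] [([0.4904, -0.0079], 270, np.float64(0.0009)), ([0.5339, 0.0969], 338, np.float64(0.0008)), ([0.6388, 0.0538], 386, np.float64(0.0009)), ([0.5958, -0.0508], 381, np.float64(0.0008))]
post [0.459  0.0662] rel tool x,z mm [27.9  6.3]
tangent in tool [ 0.96 -0.    0.27]
tail shift px [-1.375  3.   ] 0.9825609922409058 mm 6.369182762529271
```

View pics/tail.png

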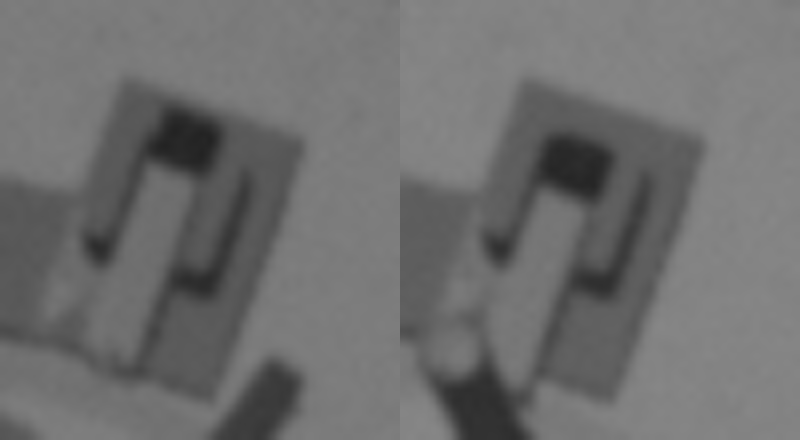

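```bash
python3 -c "
from station import ticket
print(ticket.finish_job())"
```

```text
the job is handed in; nothing more can be done
None
```

The spare bottle is standing in the empty nest and the turntable is at its next detent, held there by the catch. I handed the job in at about 21 s of the 59 s allowed; it reports no verdict, so this rests on my own checks.

- **Spare bottle:** I gripped it by the cap, lowered it until it touched the disc (about 2 N) and let go. It sat about 0.5 mm from the estimated nest centre and looked upright. After the push it was still in place, 81 mm from the axis.
- **Turntable:** I pushed one post anticlockwise with shut fingers. The force climbed to about 12 N, dipped as the catch dropped, then I leaned on it to about 15.5 N. These are readings at the end of each move, so brief peaks in between were not seen. With the fingers off, the table eased from 0.611 to 0.605 rad and stayed there through three later looks.
- **Catch depth:** this is the least certain check. Image matching of the catch tail gave 6.4 mm of travel, and reading its edges by eye gave 7.0 to 7.3 mm. Both are above the 5.5 mm needed but short of the full 7.5 mm. I count it as in because the table holds by itself.
- **Everything else:** the other three bottles are upright in their nests. I did not go near the carton. The gripper was about 0.1 m above the post tops when I handed in.

One retreat move was refused for a malformed row; nothing moved, and I sent it again correctly.

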